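Load the three forming rings onto the sprung post of a bench former

ROBOT

A 6-joint arm with a two-finger parallel gripper is mounted at the origin on the work surface. World frame = base frame: x ahead of the robot, y to its left, z up, the work surface at z = 0. Lengths are in m, angles in rad, forces in N, time in s.
With the tool pointing down it reaches from about 0.4 to 0.825 m from the base axis. Payload 7 kg.
Tool frame: the origin (TCP) lies between the finger pads; the fingertips stand 25 mm ahead of it and the grasp point (between the pads) lies 6 mm ahead of it; x points along the fingers, y is the direction in which the jaws open and shut, and the axes are right-handed (so a half turn about x gives the same grasp; the last joint's range is limited). The gripper opens to 85 mm and grips with 20 to 120 N. Pads are 22 mm wide; open, the fingers measure 114 mm over their backs; the gripper's body (76 mm by 85 mm) begins 54 mm behind the grasp point. The pads swing forward as they close: fully open they stand 13 mm farther back than shut.
Start: joints at [-1.003, 0.359, 0.012, 0, -1.224, -0.288], TCP at [0.186, -0.649, 0.256] pointing down, gripper open.
Joint ranges: [-3.07, 3.07], [-1.43, 2.12], [-1.02, 1.25], [-3.03, 1.67], [-3.05, -0], [-3.03, 3.03]. Speed limits (rad/s): [2.39, 2.39, 3.01, 3.14, 3.14, 3.14].

INTERFACE

Orientations are given as [roll, pitch, yaw] about the fixed x, y, z axes, in that order (R = Rz(yaw) Ry(pitch) Rx(roll)).
In Python, from cell import robot gives the robot as it stands. The module is installed in compiled form; this text tells all that it offers.
- The arm moves only by the tool send_rows, never from a script. Its argument "rows" is a list that holds one entry, the list of rows, each a list of 7 numbers: the turn, a rotation vector about the tool's x, y, z in rad, then the shift along the tool's x, y, z in cm, then the closure, from 0 (fully open) to 1 (shut). A call has 1 to 10 rows; each row shifts and turns the commanded pose from where the row before left it, along the tool's axes as they then stand; what a row does not reach is not made up. A row lasts 1/12 s, in which the tool goes at most 41.7 mm and 7.16 degrees, less where a joint would pass 70% of its speed; a pose out of reach is approached as far as the arm can. A call is refused whole if a number of a shift passes 4.17 or a number of a turn 0.125, either way. A call with a gripper value outside its range is refused whole. The fingers move at their own pace and stop on an object; "squeeze" is the grip in N (left out, the last holds). Time passes only in rows, so rows that do not move let the fingers close. It gives the time, the measured TCP pose, the force and the opening at its end, in the units of the state.
- robot.sense(): the state, without advancing time (a new reading comes with each control period).
- robot.grab_frame(name): name is "scene" or "top" or "wrist"; returns a dict with "img" (420x560x3 uint8, red, green, blue), "fx", "fy", "cx", "cy" (pixels), "pose" (4x4, takes a point from camera to world coordinates). Camera axes: x right, y down, z forward; pixel columns grow to the right and rows downward; lengths in m; the calibration is good to about 2 mm. A picture is of the moment at which its call begins. There is no depth.
- robot.finish_job(): hands the job in, once; it reports no verdict.
The state is a dict: "t": time; "q": joint angles; "dq": joint speeds; "effort": joint torques, N m; "tcp_pos": TCP position; "eef_rot": TCP orientation; "wrist_force": force on the tool from outside, world axes, zero at the start; "moment": the same for the moment, N m; "opening": finger opening in m.
Only numpy, scipy, OpenCV 4.12 (cv2) and the standard library are available. Lean on these libraries where they do the work, as an engineer would, in place of code of your own. Each camera call takes 0.05 s, during which the arm holds its last target.

TASK

Load the bench former: put the wide steel ring on its post first, then the brass ring, then the red ring on top. The sprung post grips the rings, so press each one down flat and fully home, with no gap under it, before the next goes on; use the gripper itself to press. Leave the black ring and the tools, sheet and wood block where they lie.

Things in the scene. Friction and masses are not known exactly. Their poses are not given: they have to be found in the camera images.
- former: blue round forming head, bolted down and rigid: flange 112 mm across and 8 mm high, on it a round dish with a steel post rising from its middle. Origin at the centre of the flange's underside, on the table; z up along the post
- rim (a point): centre of the dish's mouth, 35 mm above the table. Dish outer diameter 88, inner 72, its floor (the seat) 17 to 27 mm down. Fingers that grip the steel ring by its rim do not fit into the dish: let go above it and push on the ring's upper face, fingertips on both sides of the post
- seat (a point): centre of the top of the steel seat plate, 67 mm across, that is the dish's floor: here the underside of the steel ring must rest. It is fixed hard, but set to a different height each time, 8 to 18 mm above the table; z up
- post_tip (a point): centre of the post's top, 80 mm above the table. Post 20 mm in diameter, its top 7 mm tapering to 14 mm
- strip0 (a joint): inward travel in m of one of three vertical brass spring strips, 120 degrees apart, 9 to 67 mm above the table, standing out to a 24.6 mm circle. They yield inwards and drag on a ring with 4 to 14 N: a released ring stays stuck and must be pushed until it stops hard on the seat or the ring below. 20 N of push over the drag does no harm
- steel_ring: wide bright steel ring: a flat ring 52 mm across, 16 mm thick, bore 23 mm, about 210 g (varies), lying flat on the table; origin at the centre of its underside, z along its axis (up). Goes on first; its underside ends on the seat
- brass_ring: yellow brass ring: a flat ring 46 mm across, 12 mm thick, bore 23 mm, about 120 g (varies), lying flat on the table; origin at the centre of its underside, z along its axis (up). Goes on second; its underside ends 16 mm above the seat
- red_ring: red plastic ring: a flat ring 40 mm across, 14 mm thick, bore 23 mm, about 60 g (varies), lying flat on the table; origin at the centre of its underside, z along its axis (up). Goes on third; its underside ends 28 mm above the seat
- black_ring: black plastic ring 44 mm across, 14 mm thick, bore only 14 mm, too small for the post; not part of the job. Origin at the centre of its underside
- file: file with a wooden handle, about 215 mm long and 15 mm high, lying along its x axis between the rings and the former; origin on the table
- ball_hammer: hammer 280 mm long, lying along its x axis; origin on the table
- steel_sheet: dark steel sheet 90 x 70 x 4 mm, lying flat
- wood_block: light wooden block 120 x 90 x 30 mm
- red_pliers: pliers with red handles, about 165 mm long
- blue_pliers: pliers with blue handles, about 165 mm long
There are look-alikes about, which are no part of the job. Of the things shaped like the brass_ring, the yellow one is meant. What is shaped like the steel_ring but blue is not meant.

How it is judged:
On the way, in this order (a step that is already met when the one before it is completed fails the run):
1. the steel ring is fully home on the post (horizontal distance between steel_ring and seat below 0.003 m and z of steel_ring in the frame of seat between -0.002 and 0.002 m and angle between steel_ring's own z axis and vertical below 0.1 rad), for 0.2 s.
2. the brass ring is fully home on the post (all of step 1 and horizontal distance between brass_ring and seat below 0.003 m and z of brass_ring in the frame of seat between 0.014 and 0.018 m and angle between brass_ring's own z axis and vertical below 0.1 rad), for 0.2 s.
3. the red ring is fully home on the post (all of step 2 and horizontal distance between red_ring and seat below 0.003 m and z of red_ring in the frame of seat between 0.026 and 0.03 m and angle between red_ring's own z axis and vertical below 0.1 rad), for 0.2 s.
At the end, for the whole second after the job is handed in: Steel, brass and red ring lie on the post in that order from below, at rest and level within 0.1 rad, centred on the post within 3 mm, their undersides 0, 16 and 28 mm above the seat, each within 2 mm; each was home before the next one was (all of step 3 and linear speed of each of steel_ring, brass_ring, red_ring below 0.01 m/s); the robot touches nothing.
It fails at once if the black ring is moved by more than 30 mm (distance of black_ring from where it was at the start of the episode above 0.03 m).
It fails at once if a bench tool, the sheet or the wooden block is moved by more than 30 mm (distance of any of file, ball_hammer, steel_sheet, wood_block, red_pliers, blue_pliers from where it was at the start of the episode above 0.03 m).
It also fails if it takes over 72 s, if anything falls off the work surface, if the arm or the gripper's body presses on something with over 40 N, if the wrist force passes 120 N, or if a joint passes its speed limit or range.

## Working session

There is one attempt and no reset: what is moved stays moved. The work goes in short steps, Python scripts to look and compute and a tool call to move; the robot and the scene stay as the last step left them, time stands still between calls to the robot, and variables do not carry over. Pictures are saved under pics/ and viewed, and the job is handed in when it is done.

Besides the shell and the picture viewer there is one more tool, called as a command line: name --argument value ..., lists and objects as JSON in quotes. send_rows: Moves the arm, as the interface text tells. Its arguments: {"type":"object","properties":{"rows":{"type":"array","items":{"type":"array","items":{"type":"array","items":{"type":"number"}}}},"squeeze":{"type":"number"}},"required":["rows"]}

```bash
mkdir -p pics; python3 - <<'E'
from cell import robot
import cv2,pickle
s=robot.sense();print(s)
d={}
for n in("scene","top","wrist"):
    f=robot.grab_frame(n);d[n]=f;cv2.imwrite(f"pics/a_{n}.png",f["img"][:,:,::-1]);print(n,f["fx"],f["cx"],f["cy"],f["pose"].round(3).tolist())
pickle.dump(d,open("a.pkl","wb"))
E
```

```text
{'t': 0.0, 'q': array([-1.00292942e+00,  3.59375173e-01,  1.10271782e-02, -3.73241376e-04,
       -1.22413119e+00, -2.88105543e-01]), 'dq': array([-8.99483843e-04, -5.98035886e-04,  6.14003129e-04,  2.49871288e-05,
        8.72695778e-04, -1.15887049e-03]), 'effort': array([-1.59573079e-03, -5.83320272e+01,  2.93413550e+01,  6.93638474e+00,
       -6.03343797e-03, -6.69777279e-06]), 'tcp_pos': array([ 0.18623523, -0.6483092 ,  0.25535329]), 'eef_rot': array([1.65337897, 1.56907727, 1.93301323]), 'wrist_force': array([ 0.75990386,  0.54422502, -0.03350508]), 'moment': array([ 0.01844207, -0.01848808,  0.00331436]), 'opening': 0.08528316834620593}
scene 435.1635632922305 276.3163289286542 208.1832499551272 [[-0.418, 0.53, -0.737, 1.507], [0.908, 0.25, -0.335, 0.422], [0.007, -0.81, -0.586, 0.846], [0.0, 0.0, 0.0, 1.0]]
top 537.5390927389332 284.93661507910673 217.15420821804395 [[-0.023, -0.985, 0.169, 0.329], [-1.0, 0.021, -0.013, -0.015], [0.009, -0.169, -0.986, 1.373], [0.0, 0.0, 0.0, 1.0]]
wrist 347.0544297245556 284.0108196177837 211.0447306619156 [[-0.277, 0.924, 0.264, 0.119], [0.961, 0.265, 0.078, -0.668], [0.002, 0.275, -0.962, 0.373], [0.0, 0.0, 0.0, 1.0]]
```

View pics/a_top.png

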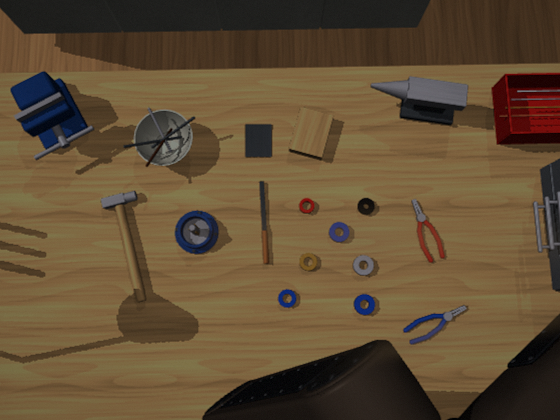

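View pics/a_scene.png

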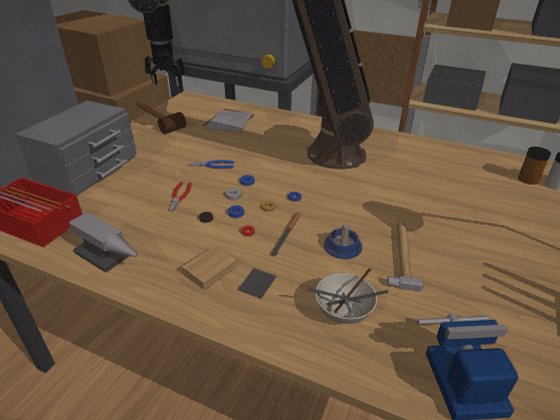

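View pics/a_wrist.png

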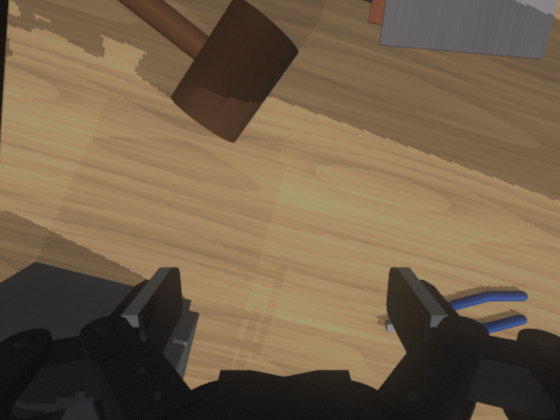

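The top view shows the steel ring at (363,265), brass (309,262), red (307,206), black (366,206), blue look-alikes at (340,232), (288,298) and (365,305), and the former at (197,232). Next I'll enlarge it and measure.

```bash
cat > h.py <<'E'
import numpy as np,cv2,pickle
from scipy.spatial.transform import Rotation as Rt
def ray(f,u,v,z):
    T=f["pose"];d=T[:3,:3]@np.array([(u-f["cx"])/f["fx"],(v-f["cy"])/f["fy"],1]);o=T[:3,3]
    return o+d*(z-o[2])/d[2]
def proj(f,p):
    T=f["pose"];c=T[:3,:3].T@(np.array(p)-T[:3,3]);return f["fx"]*c[0]/c[2]+f["cx"],f["fy"]*c[1]/c[2]+f["cy"]
def crop(f,u0,v0,u1,v1,k,name):
    im=cv2.resize(f["img"][v0:v1,u0:u1,::-1],None,fx=k,fy=k,interpolation=cv2.INTER_CUBIC);cv2.imwrite("pics/"+name,im)
def draw(f,circs):
    g=dict(f);im=f["img"].copy()
    im=cv2.resize(im,None,fx=4,fy=4,interpolation=cv2.INTER_CUBIC)
    for (x,y,z,r) in circs:
        pts=np.array([[(a+.5)*4-.5 for a in proj(f,(x+r*np.cos(t),y+r*np.sin(t),z))] for t in np.linspace(0,6.283,60)])
        cv2.polylines(im,[np.round(pts).astype(np.int32)],True,(0,255,0),1)
    return im
E
python3 - <<'E'
from h import *
d=pickle.load(open("a.pkl","rb"));f=d["top"]
for n,u,v,z in [("steel",363,265,.016),("brass",309,262,.012),("red",307,206,.014),("black",366,206,.014),("former",197,232,.035)]:print(n,ray(f,u,v,z).round(4))
crop(f,160,170,400,330,3.3,"b.png")
g=robot=None
crop(d["scene"],160,150,420,290,3,"b2.png")
E
```

```text
steel [ 0.4347 -0.227   0.016 ]
brass [ 0.4457 -0.0909  0.012 ]
red [ 0.5899 -0.0901  0.014 ]
black [ 0.5866 -0.2422  0.014 ]
former [0.5253 0.1893 0.035 ]
```

View pics/b.png

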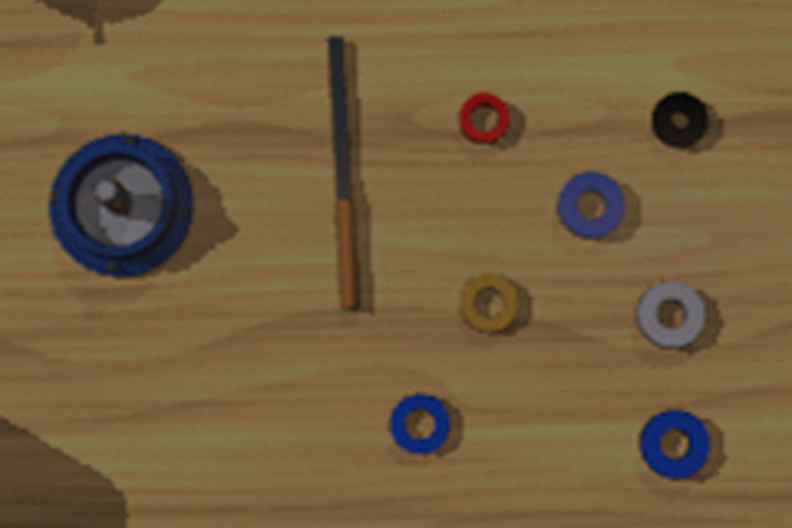

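View pics/b2.png

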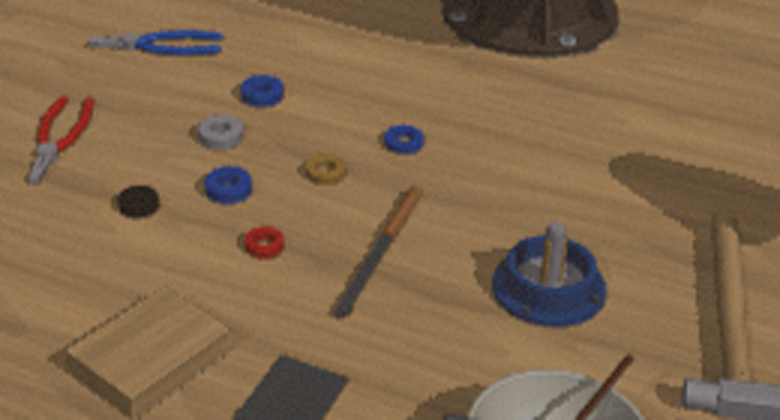

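The enlarged crop puts steel at (672,314), brass (491,303), red (484,118) and the post tip near (107,190), all in crop pixels at scale 3.3. I'll refine these with circle overlays.

```bash
python3 - <<'E'
from h import *
d=pickle.load(open("a.pkl","rb"));f=d["top"]
P=lambda a,b,z:ray(f,160+a/3.3-.35,170+b/3.3-.35,z)
c=dict(steel=(672,314,.016,.026),brass=(491,303,.012,.023),red=(484,118,.014,.020),rim=(126,201,.035,.044),tip=(107,190,.08,.007))
cs=[]
for n,(a,b,z,r) in c.items():
    p=P(a,b,z);print(n,p.round(4));cs.append((p[0],p[1],z,r))
im=draw(f,cs)[680:1320,640:1600,::-1];cv2.imwrite("pics/c1.png",im[:,:440]);cv2.imwrite("pics/c2.png",im[60:520,460:])
im=draw(d["scene"],cs)[600:1160,720:1500,::-1];cv2.imwrite("pics/c3.png",im)
E
```

```text
steel [ 0.4352 -0.2277  0.016 ]
brass [ 0.4471 -0.0896  0.012 ]
red [ 0.5914 -0.0884  0.014 ]
rim [0.5289 0.1872 0.035 ]
tip [0.5306 0.1944 0.08  ]
```

View pics/c1.png

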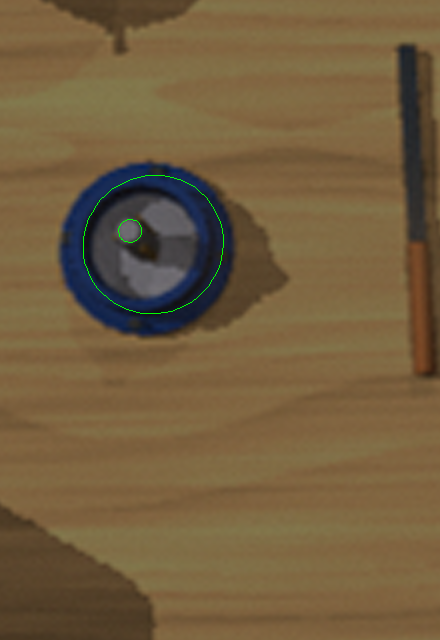

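View pics/c2.png

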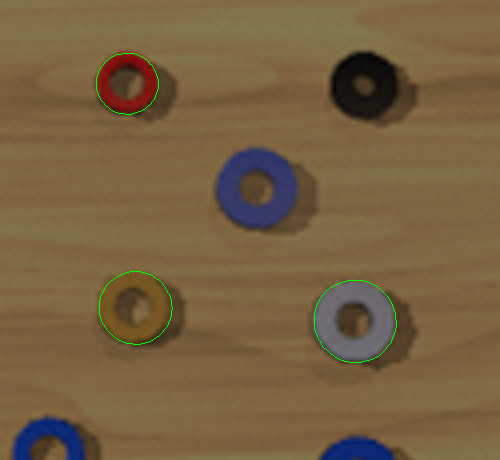

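View pics/c3.png

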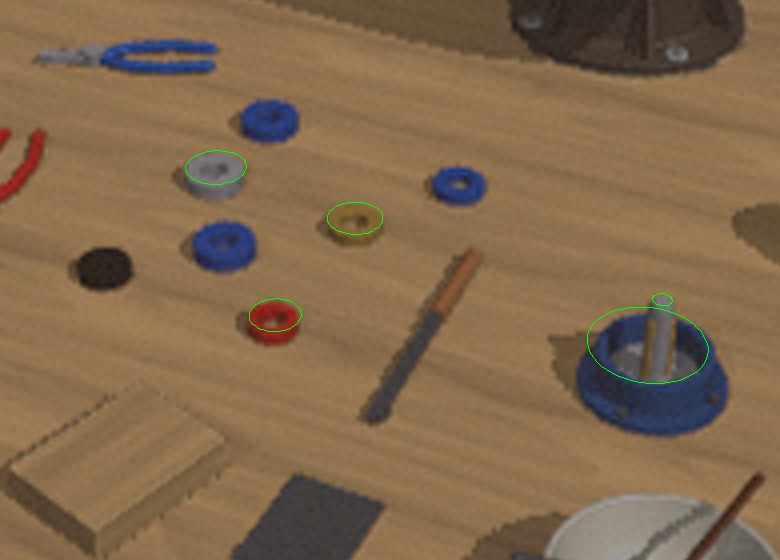

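```bash
cat >> h.py <<'E'
def st(robot):
    s=robot.sense();R=Rt.from_euler("xyz",s["eef_rot"]).as_matrix();return s,s["tcp_pos"],R
def delta(robot,tgt):
    s,p,R=st(robot);d=R.T@(np.array(tgt)-p)*100
    a=np.cross(R[:,0],[0,0,-1.]);print("t",round(s["t"],2),"tcp",p.round(4),"F",s["wrist_force"].round(1),"open",round(s["opening"],4),"| shift cm",d.round(2),"tilt tool",(R.T@a).round(4))
E
python3 - <<'E'
from h import *
from cell import robot
s,p,R=st(robot);print(R.round(3));delta(robot,(.4352,-.2277,.12))
E
```

```text
[[-0.001 -0.276  0.961]
 [ 0.001  0.961  0.276]
 [-1.     0.001 -0.   ]]
t 0.15 tcp [ 0.1863 -0.6484  0.2556] F [-0.6  0.9 -0.5] open 0.0851 | shift cm [13.59 33.55 35.54] tilt tool [ 0.     -0.0002 -0.0013]
```

send_rows --rows '[[[0, 0, 0, 0, 2.1, 2.2, 0], [0, 0, 0, 0, 2.1, 2.2, 0], [0, 0, 0, 0, 2.1, 2.2, 0], [0, 0, 0, 0, 2.1, 2.2, 0], [0, 0, 0, 0, 2.1, 2.2, 0], [0, 0, 0, 0, 2.1, 2.2, 0], [0, 0, 0, 0, 2.1, 2.2, 0], [0, 0, 0, 0, 2.1, 2.2, 0], [0, 0, 0, 0, 2.1, 2.2, 0], [0, 0, 0, 0, 2.1, 2.2, 0]]]'

```text
t: 0.98
tcp_pos: [0.3402, -0.3847, 0.2562]
eef_rot: [1.324, 1.571, 1.604]
wrist_force: [1.2, -0.2, -0.2]
opening: 0.0858
```

```bash
python3 - <<'E'
from h import *
from cell import robot
delta(robot,(.4352,-.2277,.12))
E
```

```text
t 0.98 tcp [ 0.3402 -0.3847  0.2562] F [ 1.2 -0.2 -0.2] open 0.0858 | shift cm [13.62 12.47 13.47] tilt tool [ 0.      0.     -0.0001]
```

send_rows --rows '[[[0, 0, 0, 1, 2.1, 2.2, 0], [0, 0, 0, 1, 2.1, 2.2, 0], [0, 0, 0, 1, 2.1, 2.2, 0.2], [0, 0, 0, 1, 2.1, 2.2, 0.2], [0, 0, 0, 1, 2.1, 2.3, 0.2], [0, 0, 0, 1, 2.0, 2.3, 0.2], [0, 0, 0, 0, 0, 0, 0.2], [0, 0, 0, 0, 0, 0, 0.2]]]'

```text
t: 1.65
tcp_pos: [0.4344, -0.2277, 0.1957]
eef_rot: [2.71, 1.569, 2.993]
wrist_force: [-0.2, 0.0, -0.3]
opening: 0.0683
```

```bash
python3 - <<'E'
from h import *
from cell import robot
delta(robot,(.4352,-.2277,.05))
f=robot.grab_frame("wrist");pickle.dump(f,open("w1.pkl","wb"))
im=draw(f,[(.4352,-.2277,.016,.026)]);cv2.imwrite("pics/w1.png",cv2.resize(im[:,:,::-1],(800,600)))
E
```

```text
t 1.65 tcp [ 0.4344 -0.2277  0.1957] F [-0.2  0.  -0.3] open 0.0683 | shift cm [14.57 -0.03  0.1 ] tilt tool [-0.     -0.0013 -0.0006]
```

View pics/w1.png

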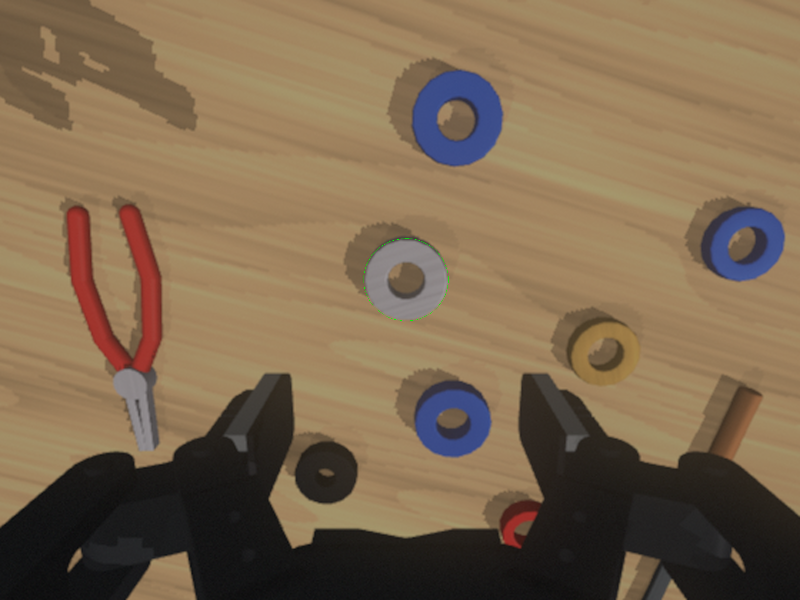

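The wrist overlay sits on the steel ring at (406,279), so the estimate is good. Descending.

send_rows --rows '[[[0, 0, 0, 3, 0, 0.1, 0.2], [0, 0, 0, 3, 0, 0, 0.2], [0, 0, 0, 3, 0, 0, 0.2], [0, 0, 0, 3, 0, 0, 0.2], [0, 0, 0, 2.5, 0, 0, 0.2], [0, 0, 0, 1.5, 0, 0, 0.2], [0, 0, 0, 0.6, 0, 0, 0.2], [0, 0, 0, 0.2, 0, 0, 0.2], [0, 0, 0, 0, 0, 0, 0.2]]]'

```text
t: 2.45
tcp_pos: [0.4351, -0.2293, 0.0286]
eef_rot: [-1.482, 1.571, -1.202]
wrist_force: [-0.2, 0.5, 1.5]
opening: 0.0681
```

```bash
python3 - <<'E'
from h import *
from cell import robot
delta(robot,(.4352,-.2277,.027))
f=robot.grab_frame("wrist")
cv2.imwrite("pics/w2.png",f["img"][:,:,::-1])
E
```

```text
t 2.45 tcp [ 0.4351 -0.2293  0.0286] F [-0.2  0.5  1.5] open 0.0681 | shift cm [0.16 0.15 0.05] tilt tool [0.     0.     0.0001]
```

View pics/w2.png

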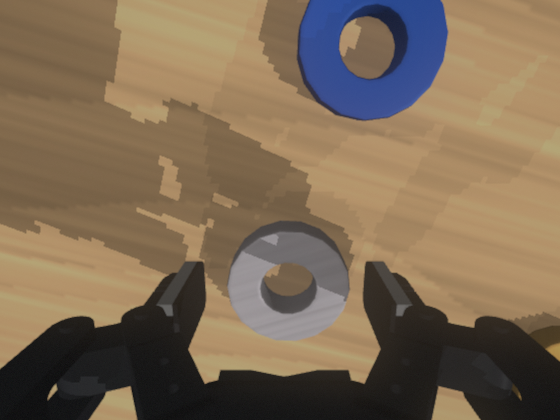

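The ring is between the pads, so I'll close.

send_rows --rows '[[[0, 0, 0, 0, 0.1, 0, 0.6], [0, 0, 0, 0, 0, 0, 0.6], [0, 0, 0, 0, 0, 0, 0.6], [0, 0, 0, 0, 0, 0, 0.6], [0, 0, 0, 0, 0, 0, 0.6], [0, 0, 0, 0, 0, 0, 0.6]]]' --squeeze 60

```text
t: 3.0
tcp_pos: [0.4355, -0.2278, 0.0303]
eef_rot: [-0.459, 1.568, -0.179]
wrist_force: [-3.2, 2.1, 11.9]
opening: 0.0495
```

send_rows --rows '[[[0, 0, 0, -1, 0, 0, 0.6], [0, 0, 0, -3, 0, 0, 0.6], [0, 0, 0, -3, 0, 0, 0.6], [0, 0, 0, -3, 0, 0, 0.6], [0, 0, 0, -2, 0, 0, 0.6], [0, 0, 0, -1, 0, 0, 0.6], [0, 0, 0, 0, 0, 0, 0.6], [0, 0, 0, 0, 0, 0, 0.6]]]'

```text
t: 3.67
tcp_pos: [0.4345, -0.2275, 0.1581]
eef_rot: [0.188, 1.57, 0.467]
wrist_force: [0.6, 0.0, -3.6]
opening: 0.0489
```

```bash
python3 - <<'E'
from h import *
from cell import robot
delta(robot,(.529,.194,.16))
for n in("wrist","scene"):
    f=robot.grab_frame(n);pickle.dump(f,open(n+"g.pkl","wb"));cv2.imwrite(f"pics/w3{n}.png",f["img"][:,:,::-1])
    if n=="scene": crop(f,150,100,370,270,3.5,"w3s.png")
E
```

```text
t 3.67 tcp [ 0.4345 -0.2275  0.1581] F [ 0.6  0.  -3.6] open 0.0489 | shift cm [-0.16 37.91 20.71] tilt tool [-0.      0.001  -0.0002]
```

View pics/w3wrist.png

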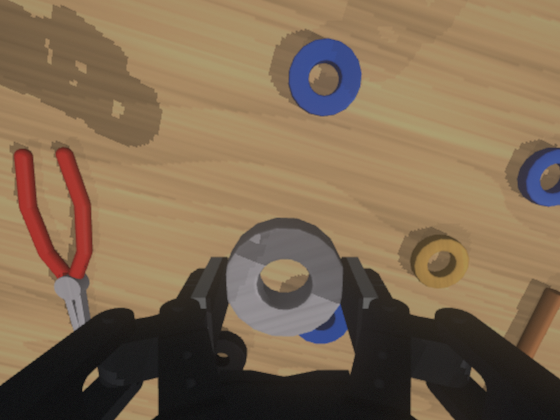

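View pics/w3s.png

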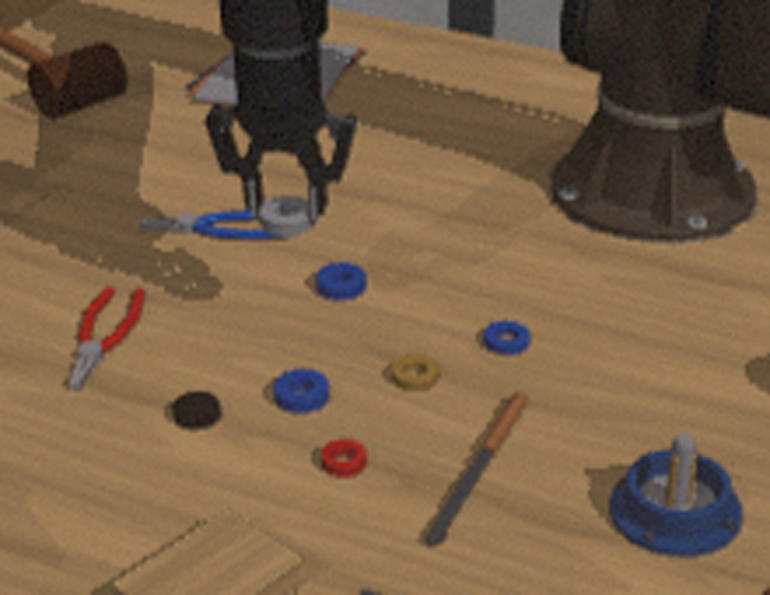

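The steel ring is gripped level. I'll carry it to beside the former and view the post with the wrist camera.

send_rows --rows '[[[0, 0, 0, 0, 1.5, 1.1, 0.6], [0, 0, 0, 0, 2.7, 2.1, 0.6], [0, 0, 0, 0, 2.7, 2.1, 0.6], [0, 0, 0, 0, 2.7, 2.1, 0.6], [0, 0, 0, 0, 2.7, 2.1, 0.6], [0, 0, 0, 0, 2.7, 2.1, 0.6], [0, 0, 0, 0, 2.7, 2.1, 0.6], [0, 0, 0, 0, 2.7, 2.1, 0.6], [0, 0, 0, 0, 2.7, 2.1, 0.6], [0, 0, 0, 0, 2.7, 2.1, 0.6]]]'

```text
t: 4.6
tcp_pos: [0.5553, 0.0769, 0.1562]
eef_rot: [-3.004, 1.567, -2.724]
wrist_force: [1.1, -0.7, -2.2]
opening: 0.0491
```

send_rows --rows '[[[0, 0, 0, 0, 2.7, 2.1, 0.6], [0, 0, 0, 0, 2.7, 2.1, 0.6], [0, 0, 0, 0, 2.7, 2.1, 0.6], [0, 0, 0, 0, 2.7, 2.1, 0.6], [0, 0, 0, 0, 1.3, 0.5, 0.6], [0, 0, 0, 0, 0, 0, 0.6], [0, 0, 0, 0, 0, 0, 0.6]]]'

```text
t: 5.18
tcp_pos: [0.6069, 0.2166, 0.1557]
eef_rot: [-2.865, 1.567, -2.584]
wrist_force: [-0.7, -0.8, -2.3]
opening: 0.0488
```

```bash
python3 - <<'E'
from h import *
from cell import robot
delta(robot,(.529,.194,.16))
s,p,R=st(robot)
f=robot.grab_frame("wrist");pickle.dump(f,open("w4.pkl","wb"))
im=draw(f,[(.529,.194,.08,.007),(.529,.194,.073,.01),(.529,.194,.035,.036),(p[0],p[1],p[2]-.0303+.016,.026),(p[0],p[1],p[2]-.0303+.016,.0115)])
cv2.imwrite("pics/w4.png",cv2.resize(im[:,:,::-1],(800,600),interpolation=cv2.INTER_AREA))
E
```

```text
t 5.18 tcp [0.6069 0.2166 0.1557] F [-0.7 -0.8 -2.3] open 0.0488 | shift cm [-0.4  -0.01 -8.11] tilt tool [-0.     -0.004   0.0011]
```

View pics/w4.png

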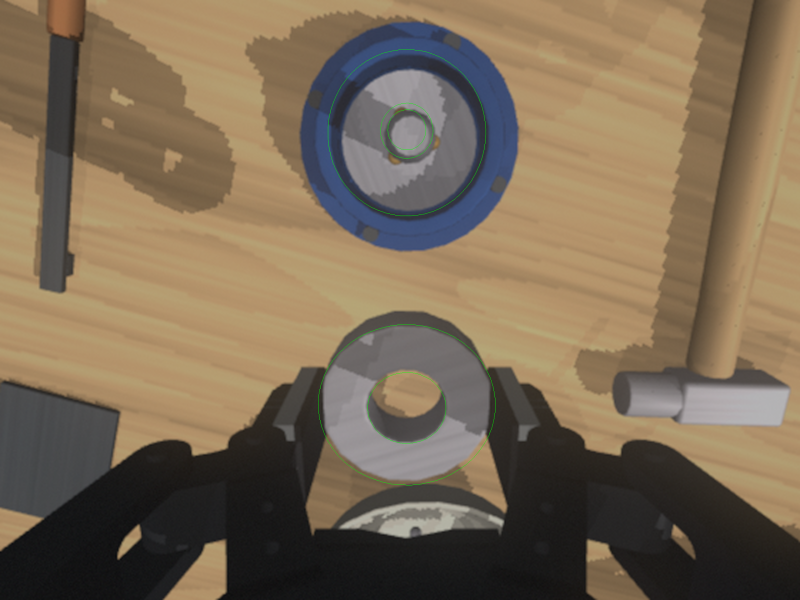

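```bash
python3 - <<'E'
from h import *
f=pickle.load(open("w4.pkl","rb"))
c=[(.529,.194,.08,.007),(.529,.194,.073,.01),(.529,.194,.035,.036)]
im=draw(f,c);print([proj(f,x[:3]) for x in c])
im=im[0:700,800:1480,::-1];cv2.imwrite("pics/w5.png",im[:600])
E
```

```text
[(np.float64(284.25971318745394), np.float64(90.543604264486)), (np.float64(284.26172012933614), np.float64(91.35315013496951)), (np.float64(284.27052676528257), np.float64(94.90550799179586))]
```

View pics/w5.png

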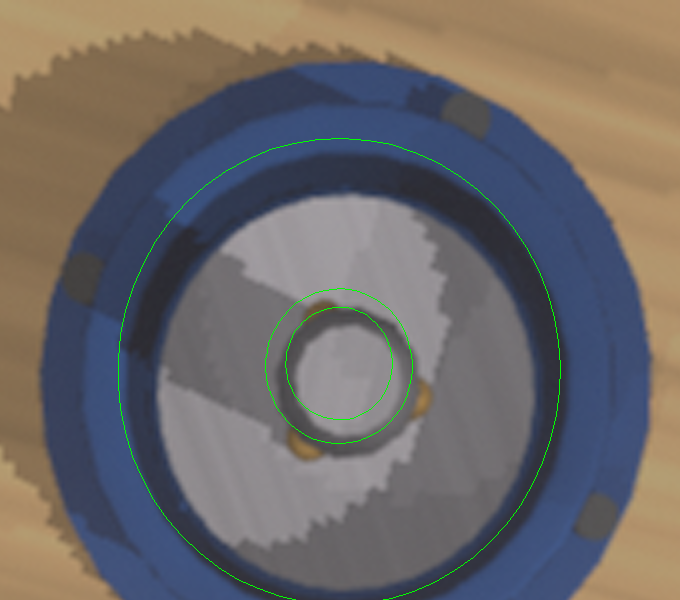

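```bash
python3 - <<'E'
from h import *
from cell import robot
f=pickle.load(open("w4.pkl","rb"))
p=ray(f,286.5,94.5,.08);print(p)
# ring centre in wrist frame top face (pixels 800-scale bore top edge)
delta(robot,(p[0],p[1],.16))
im=draw(f,[(.5285,.1952,.08,.007),(.6069,.2166,.1557-.0323+.016,.026),(.6069,.2166,.1557-.0323+.016,.0115)])
cv2.imwrite("pics/w6.png",im[800:1400,820:1460,::-1])
E
```

```text
[0.53057017 0.19568555 0.08      ]
t 5.23 tcp [0.6069 0.2158 0.1562] F [-0.1 -1.8 -1.3] open 0.0487 | shift cm [-0.35  0.18 -7.89] tilt tool [-0.     -0.0035  0.001 ]
```

View pics/w6.png

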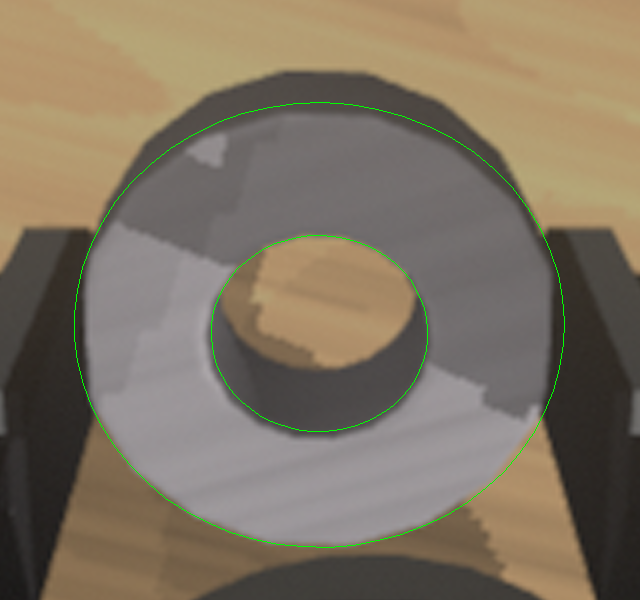

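send_rows --rows '[[[0, 0, 0, 0, 0.15, -1.0, 0.6], [0, 0, 0, 0, 0, -2.3, 0.6], [0, 0, 0, 0, 0, -2.3, 0.6], [0, 0, 0, 1, 0, -1.6, 0.6], [0, 0, 0, 1.5, 0, -0.7, 0.6], [0, 0, 0, 1.2, 0, 0, 0.6], [0, 0, 0, 0.5, 0, 0, 0.6], [0, 0, 0, 0, 0, 0, 0.6], [0, 0, 0, 0, 0, 0, 0.6]]]'

```text
t: 5.98
tcp_pos: [0.5316, 0.1954, 0.1166]
eef_rot: [-1.612, 1.571, -1.333]
wrist_force: [0.3, -0.4, -1.6]
opening: 0.0491
```

```bash
python3 - <<'E'
from h import *
from cell import robot
delta(robot,(.5306,.1952,.07))
f=robot.grab_frame("wrist")
im=draw(f,[(.5306,.1952,.08,.007)])
cv2.imwrite("pics/w7.png",im[800:1400,820:1460,::-1])
delta(robot,(.5306,.1952,.07))
E
```

```text
t 5.98 tcp [0.5316 0.1954 0.1166] F [ 0.3 -0.4 -1.6] open 0.0491 | shift cm [ 4.66  0.01 -0.1 ] tilt tool [-0.     -0.      0.0002]
t 6.03 tcp [0.532  0.1957 0.1169] F [ 0.6  0.3 -1.4] open 0.049 | shift cm [ 4.69 -0.01 -0.15] tilt tool [ 0.      0.0008 -0.0001]
```

View pics/w7.png

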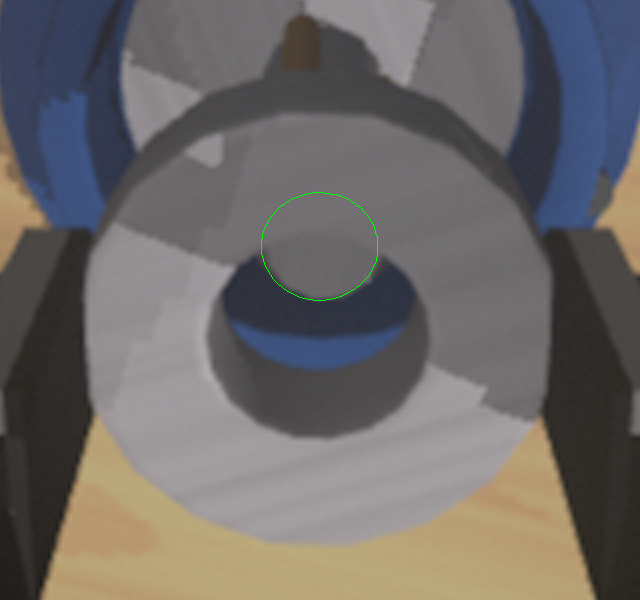

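The tip circle overlays the visible post tip at the bore's far edge, as the oblique view should show. Descending onto the post.

send_rows --rows '[[[0, 0, 0, 0.6, 0, -0.1, 0.6], [0, 0, 0, 0.6, 0, 0, 0.6], [0, 0, 0, 0.6, 0, 0, 0.6], [0, 0, 0, 0.6, 0, 0, 0.6], [0, 0, 0, 0, 0, 0, 0.6]]]'

```text
t: 6.45
tcp_pos: [0.5304, 0.1957, 0.0906]
eef_rot: [-3.027, 1.57, -2.748]
wrist_force: [3.4, 1.8, -11.9]
opening: 0.0487
```

send_rows --rows '[[[0, 0, 0, 0.6, 0, 0, 0.6], [0, 0, 0, 0.6, 0, 0, 0.6], [0, 0, 0, 0.5, 0, 0, 0.6], [0, 0, 0, 0.4, 0, 0, 0.6], [0, 0, 0, 0, 0, 0, 0.6], [0, 0, 0, 0, 0, 0, 0.6]]]'

```text
t: 6.95
tcp_pos: [0.5311, 0.1959, 0.0716]
eef_rot: [0.061, 1.57, 0.341]
wrist_force: [1.3, 0.9, 1.2]
opening: 0.0491
```

```bash
python3 - <<'E'
from h import *
from cell import robot
delta(robot,(.5306,.1952,.07))
f=robot.grab_frame("wrist")
cv2.imwrite("pics/w8.png",f["img"][:,:,::-1])
f=robot.grab_frame("scene")
crop(f,300,150,420,270,5,"w8s.png")
E
```

```text
t 6.95 tcp [0.5311 0.1959 0.0716] F [1.3 0.9 1.2] open 0.0491 | shift cm [ 0.16 -0.06 -0.06] tilt tool [ 0.      0.001  -0.0001]
```

View pics/w8.png

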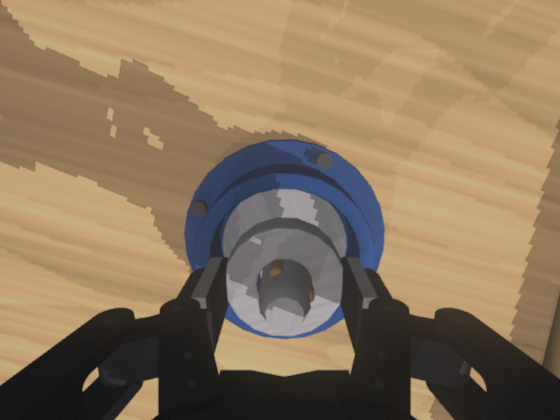

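View pics/w8s.png

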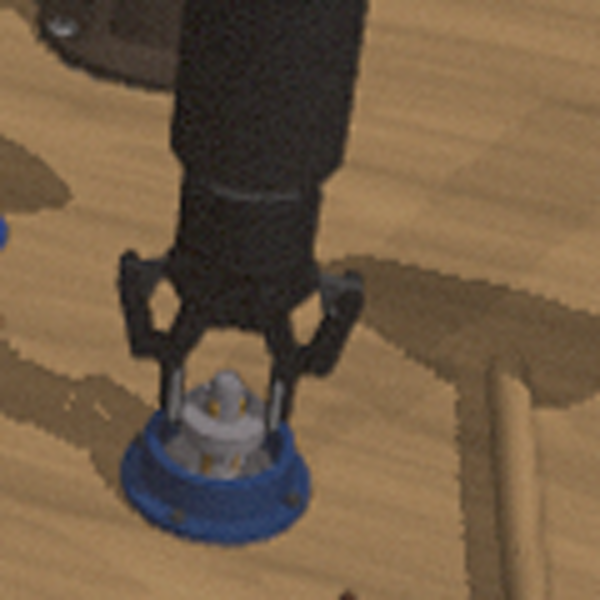

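The ring is on the post and level, with fingertips above the rim. I'll release, lift, part-close the fingers around the post and press.

send_rows --rows '[[[0, 0, 0, 0, 0, 0, 0.15], [0, 0, 0, 0, 0, 0, 0.15], [0, 0, 0, 0, 0, 0, 0.15], [0, 0, 0, -1.0, 0, 0, 0.15], [0, 0, 0, -1.5, 0, 0, 0.15], [0, 0, 0, -0.8, 0, 0, 0.15], [0, 0, 0, 0, 0, 0, 0.65], [0, 0, 0, 0, 0, 0, 0.65], [0, 0, 0, 0, 0, 0, 0.65], [0, 0, 0, 0, 0, 0, 0.65]]]'

```text
t: 7.88
tcp_pos: [0.5302, 0.1954, 0.1037]
eef_rot: [-2.916, 1.57, -2.637]
wrist_force: [1.2, -0.0, -0.2]
opening: 0.0298
```

```bash
python3 - <<'E'
from h import *
from cell import robot
delta(robot,(.5306,.1952,.07))
f=robot.grab_frame("wrist")
cv2.imwrite("pics/w9.png",f["img"][:,:,::-1])
f=robot.grab_frame("scene")
crop(f,300,150,420,270,5,"w9s.png")
E
```

```text
t 7.88 tcp [0.5302 0.1954 0.1037] F [ 1.2 -0.  -0.2] open 0.0298 | shift cm [ 3.37 -0.03  0.04] tilt tool [ 0.     -0.0009  0.0002]
```

View pics/w9.png

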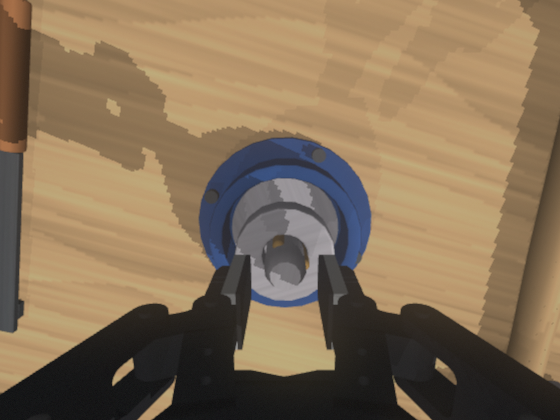

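View pics/w9s.png

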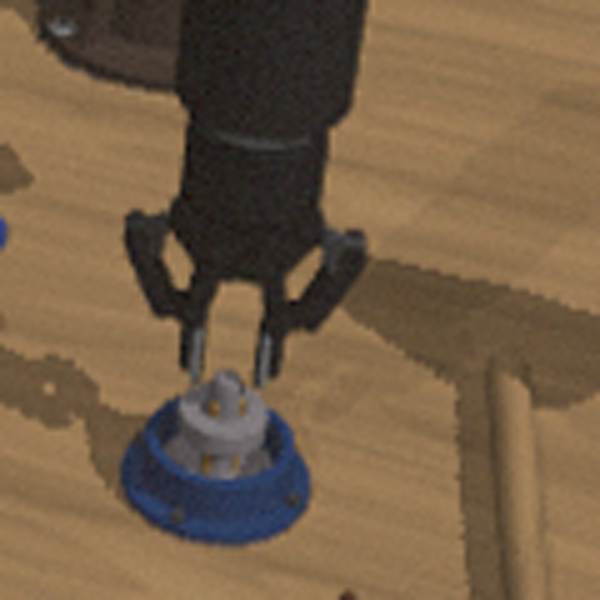

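send_rows --rows '[[[0, 0, 0, 0.7, 0, 0, 0.65], [0, 0, 0, 0.6, 0, 0, 0.65], [0, 0, 0, 0.4, 0, 0, 0.65], [0, 0, 0, 0.4, 0, 0, 0.65], [0, 0, 0, 0.4, 0, 0, 0.65], [0, 0, 0, 0.4, 0, 0, 0.65], [0, 0, 0, 0.4, 0, 0, 0.65], [0, 0, 0, 0, 0, 0, 0.65]]]'

```text
t: 8.65
tcp_pos: [0.5305, 0.1956, 0.0711]
eef_rot: [-2.256, 1.57, -1.976]
wrist_force: [-0.3, 0.0, 0.6]
opening: 0.03
```

send_rows --rows '[[[0, 0, 0, 0.2, 0, 0, 0.65], [0, 0, 0, 0.2, 0, 0, 0.65], [0, 0, 0, 0, 0, 0, 0.65]]]'

```text
t: 8.9
tcp_pos: [0.5307, 0.1957, 0.0676]
eef_rot: [-0.552, 1.571, -0.272]
wrist_force: [-1.5, -0.6, 6.0]
opening: 0.0298
```

send_rows --rows '[[[0, 0, 0, 0.2, 0, 0, 0.65], [0, 0, 0, 0.2, 0, 0, 0.65], [0, 0, 0, 0, 0, 0, 0.65]]]'

```text
t: 9.15
tcp_pos: [0.5307, 0.1957, 0.0637]
eef_rot: [-0.395, 1.57, -0.115]
wrist_force: [-1.1, -0.4, 7.7]
opening: 0.0297
```

send_rows --rows '[[[0, 0, 0, 0.2, 0, 0, 0.65], [0, 0, 0, 0.2, 0, 0, 0.65], [0, 0, 0, 0, 0, 0, 0.65]]]'

```text
t: 9.4
tcp_pos: [0.5307, 0.1957, 0.0597]
eef_rot: [-0.471, 1.57, -0.191]
wrist_force: [-2.7, -0.5, 7.5]
opening: 0.0298
```

send_rows --rows '[[[0, 0, 0, 0.2, 0, 0, 0.65], [0, 0, 0, 0.2, 0, 0, 0.65], [0, 0, 0, 0, 0, 0, 0.65]]]'

```text
t: 9.65
tcp_pos: [0.5307, 0.1957, 0.0558]
eef_rot: [-0.346, 1.57, -0.066]
wrist_force: [-2.6, -1.4, 8.0]
opening: 0.0299
```

send_rows --rows '[[[0, 0, 0, 0.2, 0, 0, 0.65], [0, 0, 0, 0.2, 0, 0, 0.65], [0, 0, 0, 0, 0, 0, 0.65]]]'

```text
t: 9.9
tcp_pos: [0.5307, 0.1957, 0.0544]
eef_rot: [-0.437, 1.57, -0.156]
wrist_force: [-13.0, -2.1, 36.7]
opening: 0.0299
```

```bash
python3 - <<'E'
from h import *
from cell import robot
delta(robot,(.5306,.1952,.05))
f=robot.grab_frame("scene")
crop(f,300,150,420,270,5,"w10s.png")
E
```

```text
t 9.9 tcp [0.5307 0.1957 0.0544] F [-13.   -2.1  36.7] open 0.0299 | shift cm [ 0.44 -0.05 -0.03] tilt tool [0.     0.001  0.0005]
```

View pics/w10s.png

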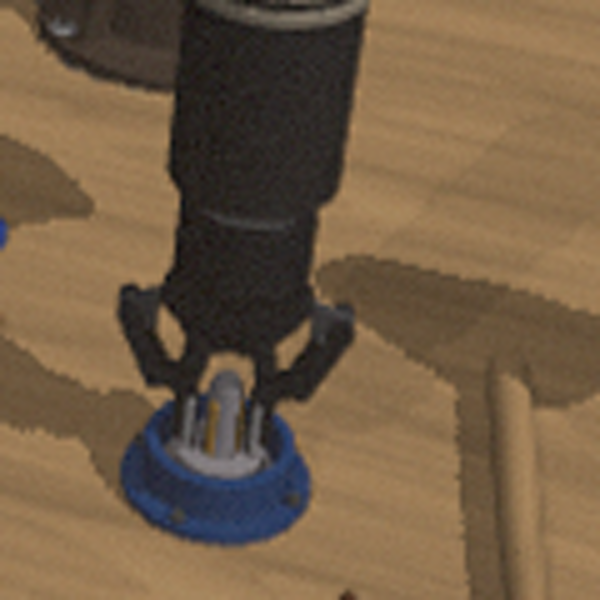

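Hard stop: force jumped from 8 to 37 N over 1.4 mm of travel. Retreating up for a look.

send_rows --rows '[[[0, 0, 0, -0.6, 0, 0, 0.65], [0, 0, 0, -2, 0, 0, 0.65], [0, 0, 0, -3, 0, 0, 0.65], [0, 0, 0, -3, 0, 0, 0.5], [0, 0, 0, -2, 0, 1, 0.3], [0, 0, 0, 0, 0, 2, 0.25], [0, 0, 0, 0, 0, 2, 0.25], [0, 0, 0, 0, 0, 0, 0.25]]]'

```text
t: 10.62
tcp_pos: [0.5815, 0.2105, 0.1574]
eef_rot: [0.06, 1.569, 0.34]
wrist_force: [1.2, 0.2, 0.8]
opening: 0.0641
```

```bash
python3 - <<'E'
from h import *
from cell import robot
delta(robot,(.4471,-.0896,.15))
f=robot.grab_frame("wrist");pickle.dump(f,open("w11.pkl","wb"))
for s in (.008,.013,.018):
    im=draw(f,[(.5306,.1952,.08,.007),(.5306,.1952,.035,.036),(.5306,.1952,s+.016,.026)])
    i=im[200:1000,760:1560,::-1];cv2.imwrite(f"pics/w11_{int(s*1000)}.png",cv2.resize(i,(600,600),interpolation=cv2.INTER_AREA))
E
```

```text
t 10.62 tcp [0.5815 0.2105 0.1574] F [1.2 0.2 0.8] open 0.0641 | shift cm [  0.69 -25.13 -21.21] tilt tool [-0.      0.0022 -0.0001]
```

View pics/w11_13.png

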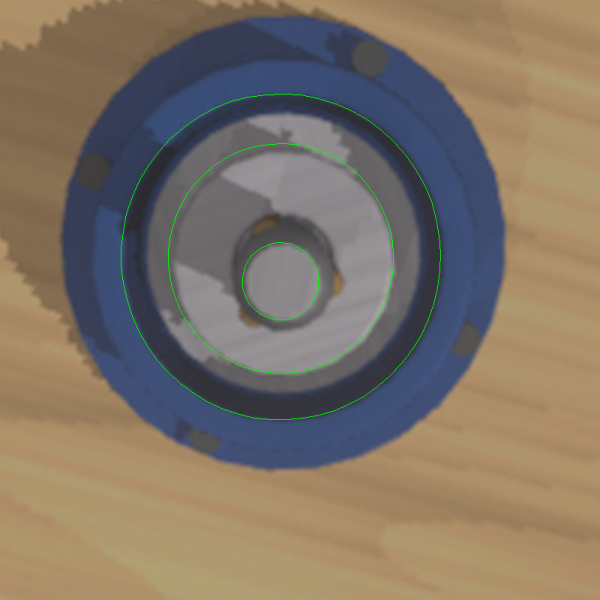

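The ring lies level on the seat, concentric with the post. On to the brass ring.

send_rows --rows '[[[0, 0, 0, 0, -1.3, -1.1, 0.25], [0, 0, 0, 0, -2.7, -2.25, 0.25], [0, 0, 0, 0, -2.7, -2.25, 0.25], [0, 0, 0, 0, -2.7, -2.25, 0.25], [0, 0, 0, 0, -2.7, -2.25, 0.25], [0, 0, 0, 0, -2.7, -2.25, 0.25], [0, 0, 0, 0, -2.7, -2.25, 0.25], [0, 0, 0, 0, -2.7, -2.25, 0.25], [0, 0, 0, 0, -2.7, -2.25, 0.25], [0, 0, 0, 0, -2.2, -2.0, 0.25]]]'

```text
t: 11.5
tcp_pos: [0.443, -0.0917, 0.1569]
eef_rot: [2.823, 1.57, 3.103]
wrist_force: [0.8, -0.9, -0.0]
opening: 0.0641
```

send_rows --rows '[[[0, 0, 0, 0, 0, 0, 0.25], [0, 0, 0, 0, 0, 0, 0.25]]]'

```text
t: 11.67
tcp_pos: [0.4438, -0.0912, 0.1571]
eef_rot: [2.618, 1.57, 2.895]
wrist_force: [-0.0, -0.6, -0.0]
opening: 0.064
```

```bash
python3 - <<'E'
from h import *
from cell import robot
delta(robot,(.4471,-.0896,.028))
f=robot.grab_frame("wrist");pickle.dump(f,open("w12.pkl","wb"))
im=draw(f,[(.4471,-.0896,.012,.023)]);cv2.imwrite("pics/w12.png",cv2.resize(im[:,:,::-1],(800,600),interpolation=cv2.INTER_AREA))
E
```

```text
t 11.67 tcp [ 0.4438 -0.0912  0.1571] F [-0.  -0.6 -0. ] open 0.064 | shift cm [12.91  0.06  0.37] tilt tool [-0.     -0.0003 -0.0002]
```

View pics/w12.png

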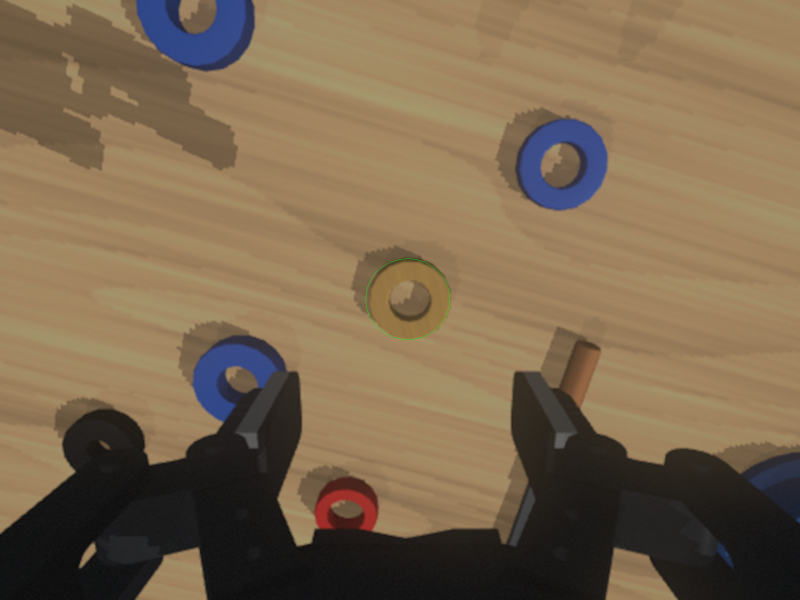

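send_rows --rows '[[[0, 0, 0, 1.5, 0.05, 0.2, 0.3], [0, 0, 0, 3, 0, 0.2, 0.3], [0, 0, 0, 3, 0, 0, 0.3], [0, 0, 0, 2.5, 0, 0, 0.3], [0, 0, 0, 1.5, 0, 0, 0.3], [0, 0, 0, 0.8, 0, 0, 0.3], [0, 0, 0, 0.3, 0, 0, 0.3], [0, 0, 0, 0, 0, 0, 0.3]]]'

```text
t: 12.38
tcp_pos: [0.4491, -0.0879, 0.0309]
eef_rot: [-3.103, 1.57, -2.822]
wrist_force: [-0.7, 0.6, 0.4]
opening: 0.0598
```

send_rows --rows '[[[0, 0, 0, 0, 0, 0, 0.7], [0, 0, 0, 0, 0, 0, 0.7], [0, 0, 0, 0, 0, 0, 0.7], [0, 0, 0, 0, 0, 0, 0.7], [0, 0, 0, 0, 0, 0, 0.7], [0, 0, 0, 0, 0, 0, 0.7]]]'

```text
t: 12.88
tcp_pos: [0.4497, -0.0881, 0.033]
eef_rot: [-0.022, 1.568, 0.258]
wrist_force: [-2.3, 3.9, 9.4]
opening: 0.0407
```

```bash
python3 - <<'E'
from h import *
from cell import robot
delta(robot,(.4471,-.0896,.028))
f=robot.grab_frame("wrist");cv2.imwrite("pics/w13.png",f["img"][:,:,::-1])
E
```

```text
t 12.88 tcp [ 0.4497 -0.0881  0.033 ] F [-2.3  3.9  9.4] open 0.0407 | shift cm [ 0.5  -0.08 -0.29] tilt tool [0.     0.0028 0.0001]
```

View pics/w13.png

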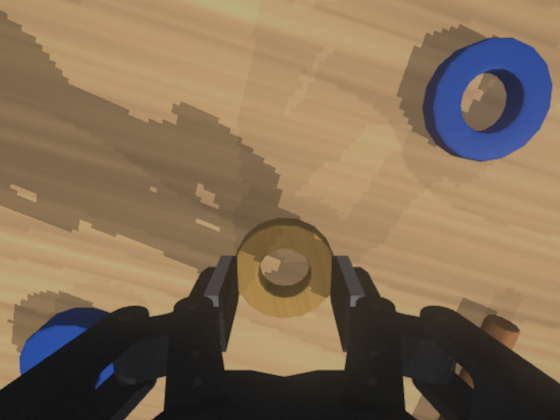

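send_rows --rows '[[[0, 0, 0, -1, 0, 0, 0.7], [0, 0, 0, -3, 0, 0, 0.7], [0, 0, 0, -3, 0, 0, 0.7], [0, 0, 0, -3, 0, 0, 0.7], [0, 0, 0, -2, 0, 0, 0.7], [0, 0, 0, -0.5, 0, 0, 0.7], [0, 0, 0, 0, 0, 0, 0.7]]]'

```text
t: 13.52
tcp_pos: [0.4501, -0.0882, 0.1589]
eef_rot: [-0.057, 1.565, 0.223]
wrist_force: [-0.6, -0.3, -1.9]
opening: 0.0409
```

```bash
python3 - <<'E'
from h import *
from cell import robot
s,p,R=st(robot)
delta(robot,(.5306,.1952,.155))
f=robot.grab_frame("wrist");pickle.dump(f,open("w14.pkl","wb"))
q=p;z=p[2]-.032+.012
im=draw(f,[(q[0],q[1],z,.023),(q[0],q[1],z,.0115)]);cv2.imwrite("pics/w14.png",im[800:1400,820:1460,::-1])
E
```

```text
t 13.52 tcp [ 0.4501 -0.0882  0.1589] F [-0.6 -0.3 -1.9] open 0.0409 | shift cm [ 0.47 25.01 15.57] tilt tool [0.     0.0059 0.0003]
```

View pics/w14.png

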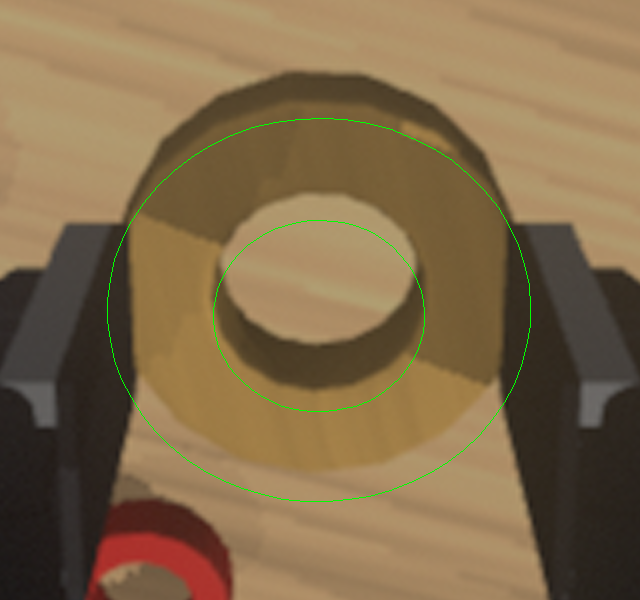

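The bore centre is at (320,290) against (319,315) predicted, so the ring sits about 2.9 mm toward -z of the tool. I'll compensate for that.

send_rows --rows '[[[0, 0, 0, 0, 1.3, 0.8, 0.7], [0, 0, 0, 0, 2.6, 1.65, 0.7], [0, 0, 0, 0, 2.6, 1.65, 0.7], [0, 0, 0, 0, 2.7, 1.7, 0.7], [0, 0, 0, 0, 2.7, 1.7, 0.7], [0, 0, 0, 0, 2.7, 1.7, 0.7], [0, 0, 0, 0, 2.7, 1.7, 0.7], [0, 0, 0, 0, 2.7, 1.7, 0.7], [0, 0, 0, 0, 2.7, 1.7, 0.7], [0, 0, 0, 0, 2.3, 1.55, 0.7]]]'

```text
t: 14.4
tcp_pos: [0.5316, 0.1971, 0.1544]
eef_rot: [-2.844, 1.568, -2.564]
wrist_force: [0.2, -0.4, -1.1]
opening: 0.0409
```

send_rows --rows '[[[0, 0, 0, 1.5, 0, 0, 0.7], [0, 0, 0, 1.3, 0, 0, 0.7], [0, 0, 0, 0.6, 0, 0, 0.7], [0, 0, 0, 0, 0, 0, 0.7]]]'

```text
t: 14.73
tcp_pos: [0.5306, 0.1946, 0.1194]
eef_rot: [-2.815, 1.565, -2.535]
wrist_force: [-0.1, -0.3, -0.7]
opening: 0.0407
```

```bash
python3 - <<'E'
from h import *
from cell import robot
s,p,R=st(robot)
c=np.array([.5306,.1952,.07])+R[:,2]*.0029
delta(robot,c)
f=robot.grab_frame("wrist");delta(robot,c)
q=p-R[:,2]*.0029
im=draw(f,[(.5306,.1952,.08,.007),(q[0],q[1],p[2]-.02,.0115)]);cv2.imwrite("pics/w15.png",im[700:1300,820:1460,::-1])
E
```

```text
t 14.73 tcp [0.5306 0.1946 0.1194] F [-0.1 -0.3 -0.7] open 0.0407 | shift cm [4.94 0.07 0.33] tilt tool [ 0.     -0.0052  0.0017]
t 14.78 tcp [0.5313 0.1948 0.1207] F [ 1.2  0.2 -0.3] open 0.0408 | shift cm [5.07 0.06 0.25] tilt tool [ 0.     -0.0032  0.0013]
```

View pics/w15.png

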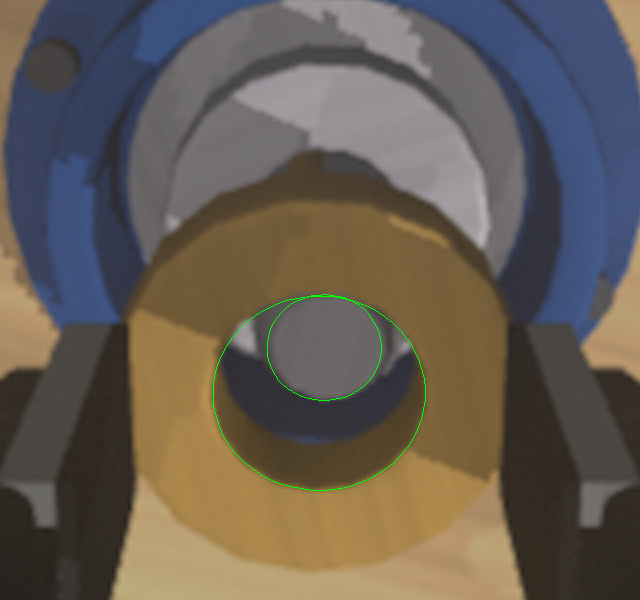

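Both overlays match, so I'll shift 2.8 mm and lower the ring onto the post.

send_rows --rows '[[[0, 0, 0, 0, 0.06, 0.28, 0.7], [0, 0, 0, 0.6, 0, 0, 0.7], [0, 0, 0, 0.6, 0, 0, 0.7], [0, 0, 0, 0.6, 0, 0, 0.7], [0, 0, 0, 0.6, 0, 0, 0.7], [0, 0, 0, 0.4, 0, 0, 0.7], [0, 0, 0, 0, 0, 0, 0.7]]]'

```text
t: 15.37
tcp_pos: [0.5337, 0.1965, 0.0929]
eef_rot: [-2.988, 1.568, -2.709]
wrist_force: [-2.1, 1.0, -2.9]
opening: 0.0406
```

send_rows --rows '[[[0, 0, 0, 0.6, 0, 0, 0.7], [0, 0, 0, 0.6, 0, 0, 0.7], [0, 0, 0, 0.5, 0, 0, 0.7], [0, 0, 0, 0.4, 0, 0, 0.7], [0, 0, 0, 0, 0, 0, 0.7]]]'

```text
t: 15.78
tcp_pos: [0.5336, 0.1965, 0.0725]
eef_rot: [-2.974, 1.569, -2.695]
wrist_force: [-4.1, 0.9, -2.1]
opening: 0.0409
```

```bash
python3 - <<'E'
from h import *
from cell import robot
delta(robot,(.5306,.1952,.07))
f=robot.grab_frame("wrist");cv2.imwrite("pics/w16.png",f["img"][:,:,::-1])
f=robot.grab_frame("scene")
crop(f,300,150,420,270,5,"w16s.png")
E
```

```text
t 15.78 tcp [0.5336 0.1965 0.0725] F [-4.1  0.9 -2.1] open 0.0409 | shift cm [ 0.25 -0.04 -0.33] tilt tool [ 0.     -0.0021  0.0004]
```

View pics/w16s.png

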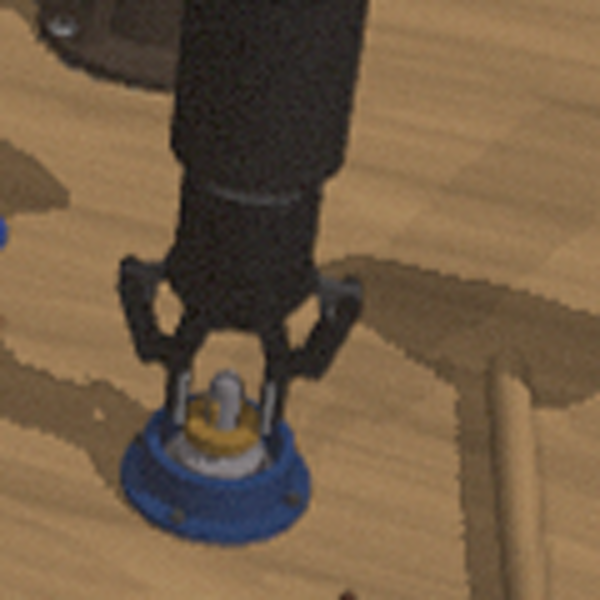

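View pics/w16.png

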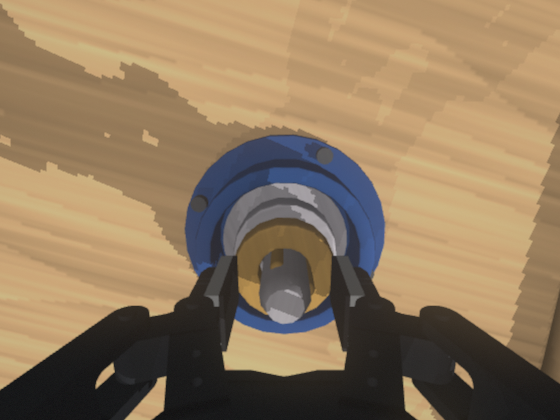

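Brass is on the post with the steel ring below it. Releasing and re-forming the fingers to press.

send_rows --rows '[[[0, 0, 0, 0, 0, 0, 0.2], [0, 0, 0, 0, 0, 0, 0.2], [0, 0, 0, 0, 0, 0, 0.2], [0, 0, 0, -1.0, 0, 0, 0.2], [0, 0, 0, -1.5, 0, -0.3, 0.2], [0, 0, 0, -0.8, 0, 0, 0.2], [0, 0, 0, 0, 0, 0, 0.65], [0, 0, 0, 0, 0, 0, 0.65], [0, 0, 0, 0, 0, 0, 0.65], [0, 0, 0, 0, 0, 0, 0.65]]]'

```text
t: 16.72
tcp_pos: [0.5316, 0.1959, 0.1058]
eef_rot: [-2.897, 1.57, -2.617]
wrist_force: [-0.7, 0.5, -0.1]
opening: 0.0299
```

```bash
python3 - <<'E'
from h import *
from cell import robot
delta(robot,(.5306,.1952,.07))
f=robot.grab_frame("scene")
crop(f,300,150,420,270,5,"w17s.png")
E
```

```text
t 16.72 tcp [0.5316 0.1959 0.1058] F [-0.7  0.5 -0.1] open 0.0299 | shift cm [ 3.58 -0.04 -0.11] tilt tool [-0.     -0.0007  0.0002]
```

View pics/w17s.png

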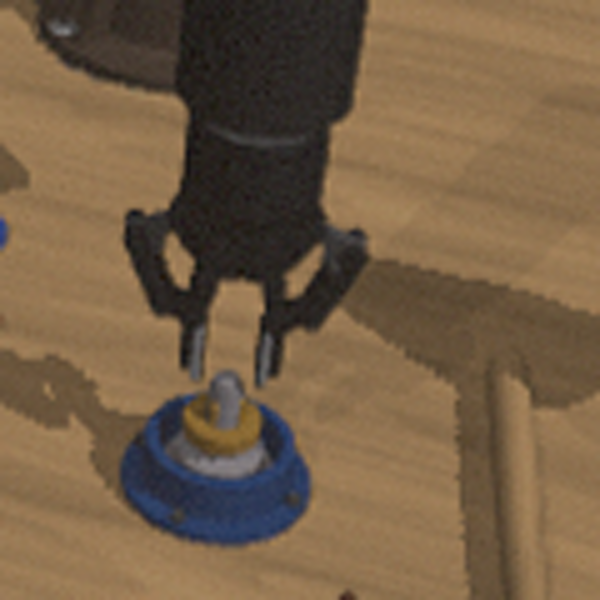

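send_rows --rows '[[[0, 0, 0, 0.7, 0, -0.1, 0.65], [0, 0, 0, 0.6, 0, 0, 0.65], [0, 0, 0, 0.5, 0, 0, 0.65], [0, 0, 0, 0.4, 0, 0, 0.65], [0, 0, 0, 0.4, 0, 0, 0.65], [0, 0, 0, 0.4, 0, 0, 0.65], [0, 0, 0, 0.2, 0, 0, 0.65], [0, 0, 0, 0, 0, 0, 0.65]]]'

```text
t: 17.43
tcp_pos: [0.5307, 0.1957, 0.0738]
eef_rot: [-2.763, 1.57, -2.483]
wrist_force: [-0.4, 1.0, 0.2]
opening: 0.0297
```

send_rows --rows '[[[0, 0, 0, 0.2, 0, 0, 0.65], [0, 0, 0, 0.2, 0, 0, 0.65], [0, 0, 0, 0, 0, 0, 0.65]]]'

```text
t: 17.68
tcp_pos: [0.5309, 0.1959, 0.0703]
eef_rot: [0.384, 1.57, 0.663]
wrist_force: [-0.6, -0.3, -0.2]
opening: 0.0302
```

send_rows --rows '[[[0, 0, 0, 0.2, 0, 0, 0.65], [0, 0, 0, 0.1, 0, 0, 0.65], [0, 0, 0, 0, 0, 0, 0.65]]]'

```text
t: 17.93
tcp_pos: [0.5309, 0.1959, 0.0673]
eef_rot: [0.301, 1.571, 0.581]
wrist_force: [-1.0, -1.5, 1.5]
opening: 0.0299
```

No contact force yet where I expected it, so I'll look.

```bash
python3 - <<'E'
from h import *
from cell import robot
delta(robot,(.5306,.1952,.07))
f=robot.grab_frame("scene")
crop(f,300,150,420,270,5,"w18s.png")
f=robot.grab_frame("wrist");crop(f,180,120,380,360,2.5,"w18.png")
E
```

```text
t 17.93 tcp [0.5309 0.1959 0.0673] F [-1.  -1.5  1.5] open 0.0299 | shift cm [-0.27 -0.06 -0.05] tilt tool [-0.      0.0003 -0.0001]
```

View pics/w18s.png

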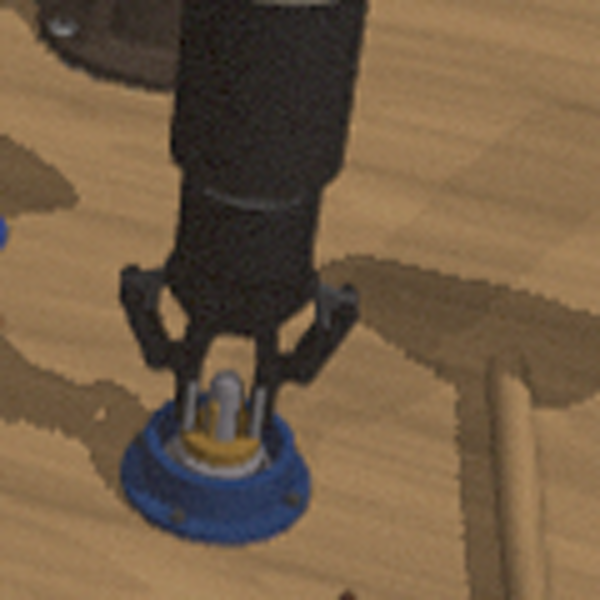

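View pics/w18.png

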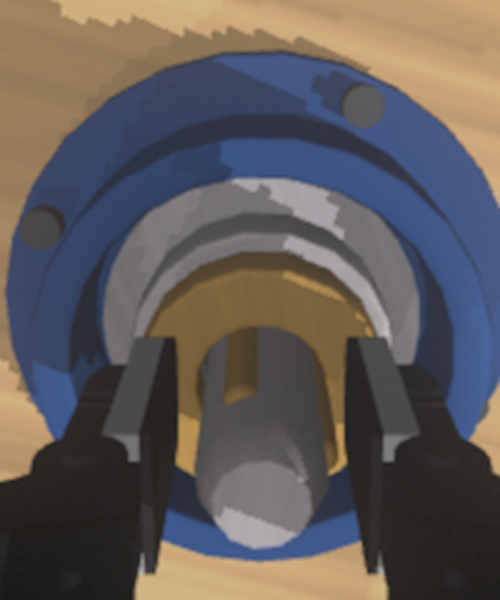

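The brass ring has gone lower. I'll keep pushing until the stop.

send_rows --rows '[[[0, 0, 0, 0.2, 0, 0, 0.65], [0, 0, 0, 0, 0, 0, 0.65]]]'

```text
t: 18.2
tcp_pos: [0.531, 0.1959, 0.0666]
eef_rot: [-0.246, 1.57, 0.034]
wrist_force: [-5.1, -1.8, 15.8]
opening: 0.0298
```

send_rows --rows '[[[0, 0, 0, 0.1, 0, 0, 0.65], [0, 0, 0, 0.1, 0, 0, 0.65], [0, 0, 0, 0, 0, 0, 0.65]]]'

```text
t: 18.45
tcp_pos: [0.531, 0.196, 0.0664]
eef_rot: [-0.121, 1.569, 0.159]
wrist_force: [-12.0, -2.9, 34.2]
opening: 0.0295
```

The brass ring stopped hard at TCP 66.4 mm, exactly 12 mm above the steel stop at the same force. On to red.

send_rows --rows '[[[0, 0, 0, -0.6, 0, 0, 0.65], [0, 0, 0, -2, 0, 0, 0.65], [0, 0, 0, -3, 0, 0, 0.65], [0, 0, 0, -2.5, 0, 0, 0.6], [0, 0, 0, -1, -1, 0.5, 0.4], [0, 0, 0, 0, -2.5, 1.5, 0.3], [0, 0, 0, 0, -1, 2, 0.3], [0, 0, 0, 0, 0, 1, 0.3], [0, 0, 0, 0, 0, 0, 0.3]]]'

```text
t: 19.2
tcp_pos: [0.5929, 0.1663, 0.1536]
eef_rot: [-1.684, 1.571, -1.405]
wrist_force: [1.2, 0.4, 0.5]
opening: 0.0599
```

```bash
python3 - <<'E'
from h import *
from cell import robot
delta(robot,(.5914,-.0884,.15))
f=robot.grab_frame("wrist")
crop(f,280,0,560,210,2.8,"w19.png")
E
```

```text
t 19.2 tcp [0.5929 0.1663 0.1536] F [1.2 0.4 0.5] open 0.0599 | shift cm [  0.36 -24.45  -7.15] tilt tool [ 0.     -0.      0.0002]
```

View pics/w19.png

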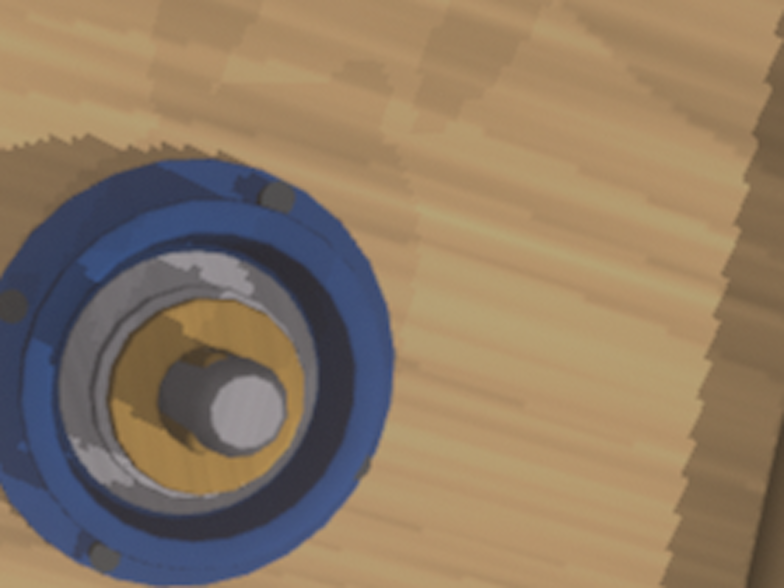

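The brass ring lies flat on the steel, around the post. Moving to red.

send_rows --rows '[[[0, 0, 0, 0, -1.4, -0.4, 0.3], [0, 0, 0, 0, -2.7, -0.8, 0.3], [0, 0, 0, 0, -2.7, -0.8, 0.3], [0, 0, 0, 0, -2.7, -0.8, 0.3], [0, 0, 0, 0, -2.7, -0.8, 0.3], [0, 0, 0, 0, -2.7, -0.8, 0.3], [0, 0, 0, 0, -2.7, -0.8, 0.3], [0, 0, 0, 0, -2.7, -0.8, 0.3], [0, 0, 0, 0, -2.7, -0.8, 0.3], [0, 0, 0, 0, -1.4, -0.4, 0.3]]]'

```text
t: 20.08
tcp_pos: [0.588, -0.0902, 0.1541]
eef_rot: [2.861, 1.57, 3.14]
wrist_force: [-0.2, 1.0, 1.0]
opening: 0.0595
```

send_rows --rows '[[[0, 0, 0, 0, 0, 0, 0.3], [0, 0, 0, 0, 0, 0, 0.3]]]'

```text
t: 20.25
tcp_pos: [0.5885, -0.0886, 0.1541]
eef_rot: [2.627, 1.57, 2.906]
wrist_force: [-0.0, 0.9, 0.8]
opening: 0.0598
```

```bash
python3 - <<'E'
from h import *
from cell import robot
for _ in range(2):
  delta(robot,(.5914,-.0884,.031));f=robot.grab_frame("wrist")
im=draw(f,[(.5914,-.0884,.014,.020)]);cv2.imwrite("pics/w20.png",cv2.resize(im[:,:,::-1],(800,600),interpolation=cv2.INTER_AREA))
E
```

```text
t 20.25 tcp [ 0.5885 -0.0886  0.1541] F [-0.   0.9  0.8] open 0.0598 | shift cm [12.31 -0.07  0.29] tilt tool [-0.     -0.0006 -0.0003]
t 20.3 tcp [ 0.5888 -0.0879  0.1541] F [0.1 0.4 0.1] open 0.0596 | shift cm [12.31 -0.13  0.24] tilt tool [ 0.     -0.0004 -0.0003]
```

View pics/w20.png

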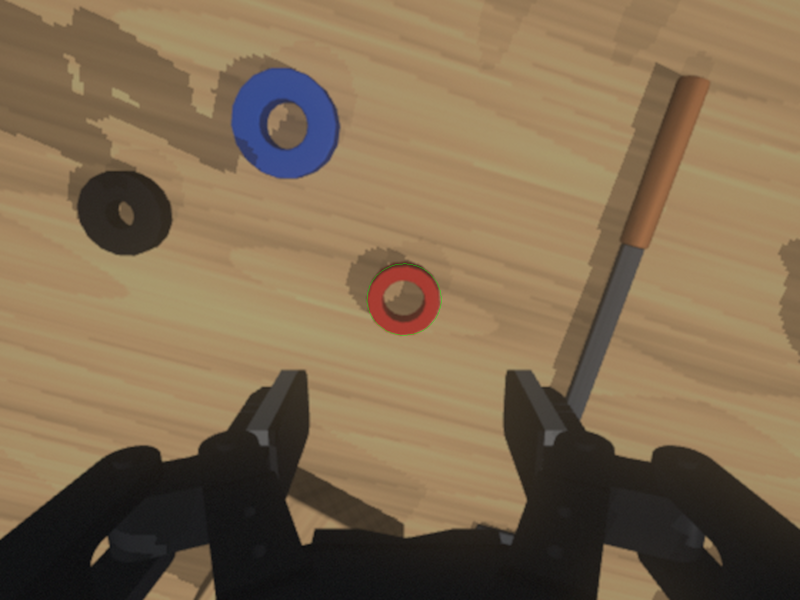

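send_rows --rows '[[[0, 0, 0, 1.5, -0.1, 0.1, 0.35], [0, 0, 0, 3, 0, 0, 0.35], [0, 0, 0, 2.8, 0, 0, 0.35], [0, 0, 0, 2.2, 0, 0, 0.35], [0, 0, 0, 1.5, 0, 0, 0.35], [0, 0, 0, 0.7, 0, 0, 0.35], [0, 0, 0, 0.3, 0, 0, 0.35], [0, 0, 0, 0, 0, 0, 0.35], [0, 0, 0, 0, 0, 0, 0.35]]]'

```text
t: 21.1
tcp_pos: [0.5914, -0.0882, 0.0352]
eef_rot: [-0.252, 1.569, 0.028]
wrist_force: [0.1, 0.0, -0.1]
opening: 0.0553
```

```bash
python3 - <<'E'
from h import *
from cell import robot
delta(robot,(.5914,-.0884,.033));f=robot.grab_frame("wrist");delta(robot,(.5914,-.0884,.033))
cv2.imwrite("pics/w21.png",f["img"][:,:,::-1])
E
```

```text
t 21.1 tcp [ 0.5914 -0.0882  0.0352] F [ 0.1  0.  -0.1] open 0.0553 | shift cm [ 0.22 -0.02 -0.01] tilt tool [-0.      0.0013  0.0003]
t 21.15 tcp [ 0.5916 -0.0883  0.0355] F [-1.2 -0.8  1. ] open 0.0552 | shift cm [ 0.25 -0.01 -0.02] tilt tool [0.     0.0019 0.0004]
```

View pics/w21.png

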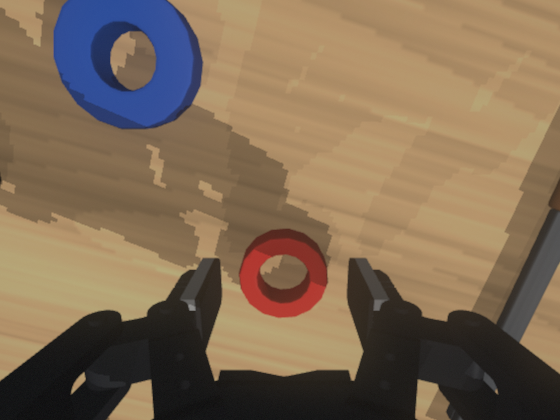

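Red is centred between the pads. Grip and lift.

send_rows --rows '[[[0, 0, 0, 0.15, 0, 0, 0.8], [0, 0, 0, 0, 0, 0, 0.8], [0, 0, 0, 0, 0, 0, 0.8], [0, 0, 0, 0, 0, 0, 0.8], [0, 0, 0, 0, 0, 0, 0.8], [0, 0, 0, 0, 0, 0, 0.8]]]' --squeeze 50

```text
t: 21.65
tcp_pos: [0.5915, -0.0886, 0.0345]
eef_rot: [-0.209, 1.568, 0.071]
wrist_force: [-1.8, 1.6, 7.8]
opening: 0.0361
```

send_rows --rows '[[[0, 0, 0, -1, 0, 0, 0.8], [0, 0, 0, -3, 0, 0, 0.8], [0, 0, 0, -3, 0, 0, 0.8], [0, 0, 0, -3, 0, 0, 0.8], [0, 0, 0, -1.7, 0, 0, 0.8], [0, 0, 0, -0.5, 0, 0, 0.8], [0, 0, 0, 0, 0, 0, 0.8]]]'

```text
t: 22.23
tcp_pos: [0.5916, -0.0886, 0.1573]
eef_rot: [-0.116, 1.567, 0.164]
wrist_force: [0.5, 0.1, -0.3]
opening: 0.0359
```

```bash
python3 - <<'E'
from h import *
from cell import robot
s,p,R=st(robot)
delta(robot,(.5306,.1952,.155))
f=robot.grab_frame("wrist");delta(robot,(.5306,.1952,.155))
q=p;z=p[2]-.034+.014
im=draw(f,[(q[0],q[1],z,.020),(q[0],q[1],z,.0115)]);cv2.imwrite("pics/w22.png",im[800:1400,820:1460,::-1])
E
```

```text
t 22.23 tcp [ 0.5916 -0.0886  0.1573] F [ 0.5  0.1 -0.3] open 0.0359 | shift cm [ 0.22 28.96  1.97] tilt tool [-0.      0.0042  0.0005]
t 22.28 tcp [ 0.5907 -0.0886  0.1555] F [-0.8  0.2 -1.5] open 0.036 | shift cm [ 0.06 28.94  2.05] tilt tool [ 0.      0.0016 -0.0002]
```

View pics/w22.png

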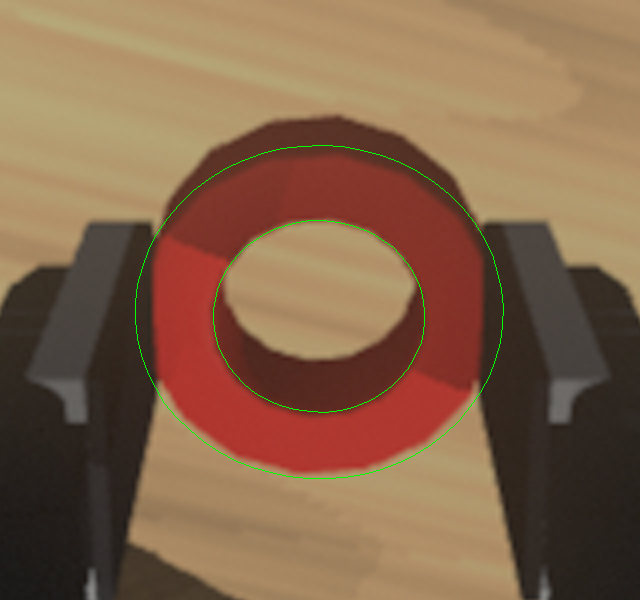

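Bore and circle coincide, so red is centred in the hand. Carrying it to the post.

send_rows --rows '[[[0, 0, 0, 0, 1.5, 0.1, 0.8], [0, 0, 0, 0, 3.2, 0.2, 0.8], [0, 0, 0, 0, 3.2, 0.2, 0.8], [0, 0, 0, 0, 3.2, 0.2, 0.8], [0, 0, 0, 0, 3.2, 0.2, 0.8], [0, 0, 0, 0, 3.2, 0.2, 0.8], [0, 0, 0, 0, 3.2, 0.2, 0.8], [0, 0, 0, 0, 3.2, 0.2, 0.8], [0, 0, 0, 0, 3.2, 0.3, 0.8], [0, 0, 0, 0, 1.8, 0.2, 0.8]]]'

```text
t: 23.12
tcp_pos: [0.5287, 0.1968, 0.1532]
eef_rot: [-2.892, 1.568, -2.611]
wrist_force: [0.2, 0.3, -0.5]
opening: 0.0363
```

send_rows --rows '[[[0, 0, 0, 1.2, 0, 0, 0.8], [0, 0, 0, 1.2, 0, 0, 0.8], [0, 0, 0, 0.6, 0, 0, 0.8], [0, 0, 0, 0, 0, 0, 0.8], [0, 0, 0, 0, 0, 0, 0.8]]]'

```text
t: 23.53
tcp_pos: [0.5297, 0.194, 0.1239]
eef_rot: [-2.713, 1.568, -2.433]
wrist_force: [-0.8, 1.1, -0.8]
opening: 0.0361
```

```bash
python3 - <<'E'
from h import *
from cell import robot
c=(.5306,.1952,.07)
delta(robot,c)
f=robot.grab_frame("wrist");delta(robot,c)
s,p,R=st(robot)
im=draw(f,[(.5306,.1952,.08,.007),(p[0],p[1],p[2]-.02,.0115)]);cv2.imwrite("pics/w23.png",im[700:1300,820:1460,::-1])
E
```

```text
t 23.53 tcp [0.5297 0.194  0.1239] F [-0.8  1.1 -0.8] open 0.0361 | shift cm [5.39 0.1  0.13] tilt tool [ 0.     -0.0021  0.001 ]
t 23.58 tcp [0.5302 0.1942 0.1246] F [ 0.1  0.2 -0.6] open 0.0361 | shift cm [5.46 0.09 0.07] tilt tool [-0.     -0.0008  0.0005]
```

View pics/w23.png

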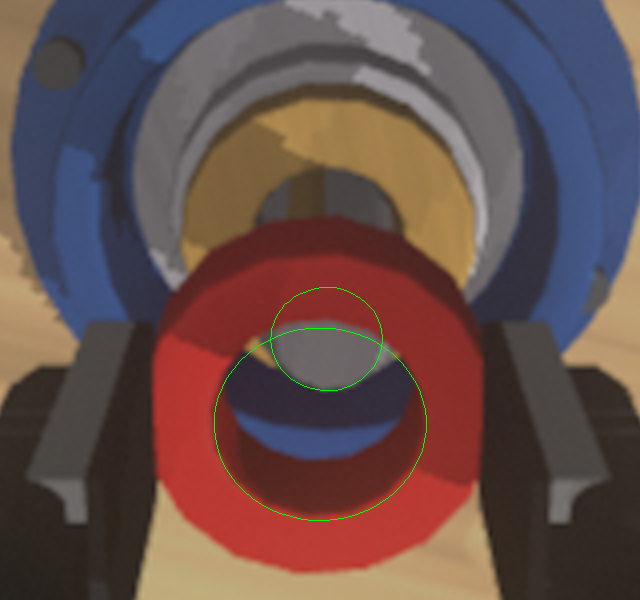

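send_rows --rows '[[[0, 0, 0, 0, 0.08, 0.06, 0.8], [0, 0, 0, 0.7, 0, 0, 0.8], [0, 0, 0, 0.6, 0, 0, 0.8], [0, 0, 0, 0.6, 0, 0, 0.8], [0, 0, 0, 0.6, 0, 0, 0.8], [0, 0, 0, 0.5, 0, 0, 0.8], [0, 0, 0, 0, 0, 0, 0.8]]]'

```text
t: 24.17
tcp_pos: [0.5302, 0.1955, 0.0935]
eef_rot: [-3.032, 1.57, -2.753]
wrist_force: [1.2, 1.7, -3.0]
opening: 0.0357
```

send_rows --rows '[[[0, 0, 0, 0.6, 0, 0, 0.8], [0, 0, 0, 0.6, 0, 0, 0.8], [0, 0, 0, 0.3, 0, 0, 0.8], [0, 0, 0, 0, 0, 0, 0.8]]]'

```text
t: 24.5
tcp_pos: [0.5304, 0.1956, 0.079]
eef_rot: [-3.137, 1.57, -2.857]
wrist_force: [1.1, 1.2, -2.2]
opening: 0.0363
```

```bash
python3 - <<'E'
from h import *
from cell import robot
delta(robot,(.5306,.1952,.07))
f=robot.grab_frame("scene")
crop(f,300,150,420,270,5,"w24s.png")
E
```

```text
t 24.5 tcp [0.5304 0.1956 0.079 ] F [ 1.1  1.2 -2.2] open 0.0363 | shift cm [ 0.9  -0.04  0.01] tilt tool [-0.     -0.0004  0.    ]
```

View pics/w24s.png

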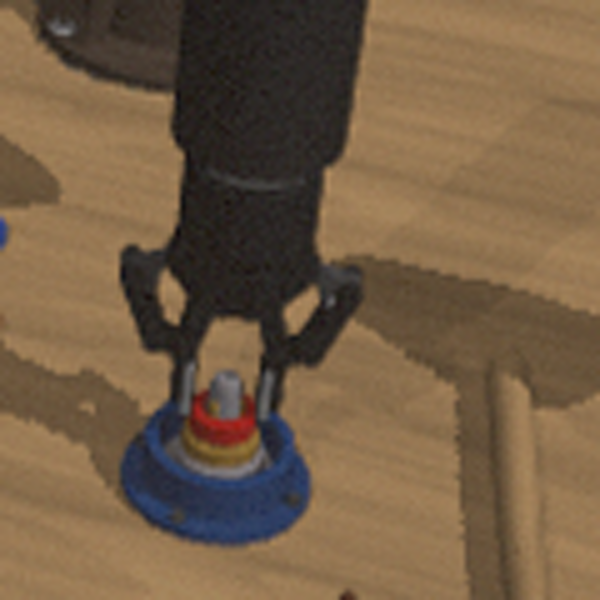

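Red is on the post, just above the brass. Release and press; the home stop should come at TCP ≈ 80.4 mm.

send_rows --rows '[[[0, 0, 0, 0, 0, 0, 0.3], [0, 0, 0, 0, 0, 0, 0.3], [0, 0, 0, 0, 0, 0, 0.3], [0, 0, 0, -1.0, 0, 0, 0.3], [0, 0, 0, -1.2, 0, 0, 0.3], [0, 0, 0, -0.8, 0, 0, 0.3], [0, 0, 0, 0, 0, 0, 0.65], [0, 0, 0, 0, 0, 0, 0.65], [0, 0, 0, 0, 0, 0, 0.65]]]'

```text
t: 25.3
tcp_pos: [0.5303, 0.1954, 0.1097]
eef_rot: [1.752, 1.571, 2.032]
wrist_force: [0.0, 0.9, 0.0]
opening: 0.0299
```

send_rows --rows '[[[0, 0, 0, 0.6, 0, 0, 0.65], [0, 0, 0, 0.5, 0, 0, 0.65], [0, 0, 0, 0.3, 0, 0, 0.65], [0, 0, 0, 0.3, 0, 0, 0.65], [0, 0, 0, 0.2, 0, 0, 0.65], [0, 0, 0, 0, 0, 0, 0.65]]]'

```text
t: 25.8
tcp_pos: [0.5302, 0.1953, 0.09]
eef_rot: [-2.771, 1.57, -2.492]
wrist_force: [0.1, 1.3, -0.0]
opening: 0.0296
```

send_rows --rows '[[[0, 0, 0, 0.2, 0, 0, 0.65], [0, 0, 0, 0.2, 0, 0, 0.65], [0, 0, 0, 0, 0, 0, 0.65]]]'

```text
t: 26.05
tcp_pos: [0.5304, 0.1954, 0.0865]
eef_rot: [-2.939, 1.57, -2.66]
wrist_force: [-0.8, 0.3, -0.8]
opening: 0.0298
```

send_rows --rows '[[[0, 0, 0, 0.2, 0, 0, 0.65], [0, 0, 0, 0.2, 0, 0, 0.65], [0, 0, 0, 0, 0, 0, 0.65]]]'

```text
t: 26.3
tcp_pos: [0.5305, 0.1955, 0.0825]
eef_rot: [2.814, 1.571, 3.093]
wrist_force: [-0.4, 0.1, 0.6]
opening: 0.0297
```

send_rows --rows '[[[0, 0, 0, 0.2, 0, 0, 0.65], [0, 0, 0, 0.1, 0, 0, 0.65], [0, 0, 0, 0, 0, 0, 0.65]]]'

```text
t: 26.55
tcp_pos: [0.5306, 0.1956, 0.0806]
eef_rot: [-0.15, 1.57, 0.13]
wrist_force: [-1.6, -0.3, 8.5]
opening: 0.0297
```

send_rows --rows '[[[0, 0, 0, 0.1, 0, 0, 0.65], [0, 0, 0, 0.1, 0, 0, 0.65], [0, 0, 0, 0, 0, 0, 0.65]]]'

```text
t: 26.8
tcp_pos: [0.5307, 0.1956, 0.0804]
eef_rot: [-0.118, 1.569, 0.163]
wrist_force: [-9.2, -2.2, 24.9]
opening: 0.03
```

send_rows --rows '[[[0, 0, 0, 0.1, 0, 0, 0.65], [0, 0, 0, 0, 0, 0, 0.65], [0, 0, 0, 0, 0, 0, 0.65]]]'

```text
t: 27.05
tcp_pos: [0.5308, 0.1956, 0.0803]
eef_rot: [-0.099, 1.569, 0.182]
wrist_force: [-12.8, -2.7, 34.0]
opening: 0.0299
```

The stop is at 80.3 mm, 14 mm above the brass stop. Retreating for a final look.

send_rows --rows '[[[0, 0, 0, -0.6, 0, 0, 0.65], [0, 0, 0, -2, 0, 0, 0.65], [0, 0, 0, -3, 0, 0, 0.65], [0, 0, 0, -3, 0, 0, 0.6], [0, 0, 0, -1, -1, 2, 0.6], [0, 0, 0, 0, -2, 3, 0.6], [0, 0, 0, 0, -2, 2, 0.6], [0, 0, 0, 0, 0, 0, 0.6], [0, 0, 0, 0, 0, 0, 0.6]]]'

```text
t: 27.8
tcp_pos: [0.6122, 0.1659, 0.172]
eef_rot: [-3.041, 1.57, -2.763]
wrist_force: [-1.1, -0.9, -0.4]
opening: 0.0345
```

```bash
python3 - <<'E'
from h import *
from cell import robot
delta(robot,(.5306,.1952,.15))
f=robot.grab_frame("scene");crop(f,300,180,420,270,6,"w25s.png")
f=robot.grab_frame("wrist");crop(f,200,0,500,220,2.6,"w25.png")
f=robot.grab_frame("top");cv2.imwrite("pics/w25t.png",f["img"][:,:,::-1])
E
```

```text
t 27.8 tcp [0.6122 0.1659 0.172 ] F [-1.1 -0.9 -0.4] open 0.0345 | shift cm [ 2.2   5.06 -7.04] tilt tool [-0.     -0.001   0.0001]
```

View pics/w25s.png

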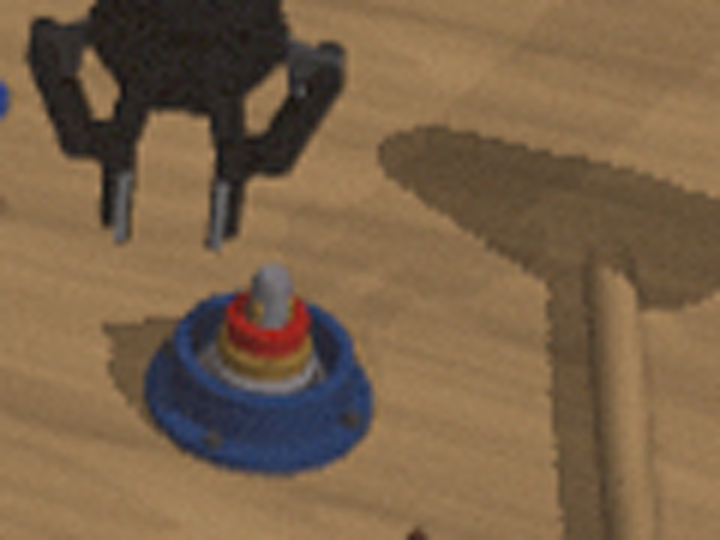

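View pics/w25.png

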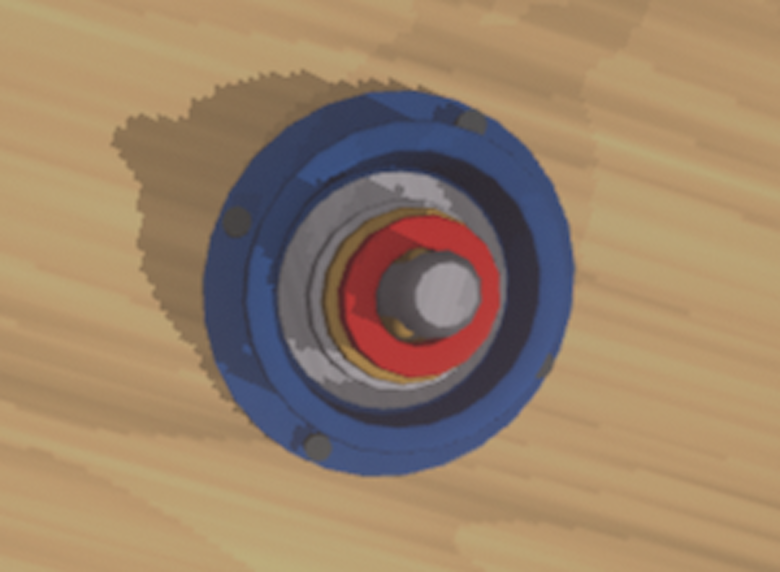

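View pics/w25t.png

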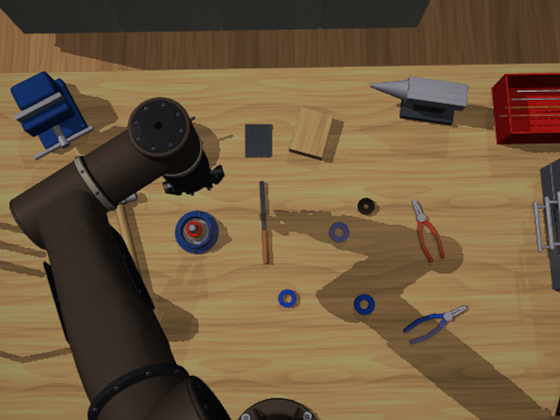

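The rings are stacked flat, in order and concentric in the dish. The tools and the black ring are where they were, and the gripper is clear. Handing in.

```bash
python3 - <<'E'
from cell import robot
print(robot.finish_job())
E
```

```text
the job is handed in; nothing more can be done
None
```

I put the steel, brass and red rings on the post in that order and pressed each one down to a hard stop with the part-closed fingertips before the next went on. I handed the job in at about 28 s of the 72 s allowed; no verdict is reported.

- **Fully home:** the three stops came at tool heights of 54.4, 66.4 and 80.3 mm, under about 34 to 37 N. The gaps of 12.0 and 13.9 mm match the brass and red thicknesses of 12 and 14 mm, so nothing is left between the rings. That the steel ring is on the seat rests on its hard stop and on the pictures, since the seat height itself was not given.
- **Final pictures:** the stack looks flat and centred on the post. The gripper is clear of everything. The file, sheet, wood block, pliers and black ring look unmoved; the arm hides most of the hammer in the top view, and the scene view shows only its handle.
- **Not as expected:** the brass ring was gripped about 3 mm off centre, which I measured in the wrist image and corrected for. While pressing brass and red the force stayed near zero until the last millimetre or two, below the stated 4 N minimum drag. I pressed the steel ring about 29 N over its drag, above the 20 N called harmless, with no visible effect.

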